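Close up the topping station: lock the open lid by feel, clip the scoop away

ROBOT

A 7-joint arm with a two-finger parallel gripper is mounted at the origin on the work surface. World frame = base frame: x ahead of the robot, y to its left, z up, the work surface at z = 0. Lengths are in m, angles in rad, forces in N, time in s.
With the tool pointing down it reaches from about 0.4 to 0.85 m from the base axis. Payload 10.4 kg.
Tool frame: the origin (TCP) lies at the very end of the fingers, on their centre line; the grasp point (between the pads) lies 19 mm behind it; z points along the fingers, y is the direction in which the jaws open and shut (so a half turn about z gives the same grasp; the last joint's range is limited). The gripper opens to 87 mm and grips with 3 to 60 N. Pads are 19 mm wide; open, the fingers measure 117 mm over their backs; the gripper's body (75 mm by 190 mm) begins 51 mm behind the grasp point.
Start: joints at [1.319, 0.332, -0.065, 1.46, 0.022, 1.35, -0.088], TCP at [0.142, -0.609, 0.183] pointing down, gripper open.
Joint ranges: [-2.6, 2.6], [-0.5, 2.12], [-1.47, 1.34], [0.16, 2.42], [-1.27, 4.41], [0.06, 2.06], [-2.6, 2.6]. Speed limits (rad/s): [2.22, 2.22, 2.79, 2.79, 3.14, 3.14, 3.14].

INTERFACE

Orientations are given as a unit quaternion [x, y, z, w].
In Python, from bench import r, eyes, job gives the robot as it stands. The module is installed in compiled form; this text tells all that it offers.
- The arm moves only by the tool play_rows, never from a script. Its argument "motion" is a list of rows, each a list of 7 numbers: the shift along the tool's x, y, z as a fraction of full scale, then the turn, a rotation vector about the tool's x, y, z as a fraction of full scale, then the opening in per cent of the stroke, from 0 (shut) to 100 (fully open). A call has 1 to 5 rows; each row is the pose to reach, as a shift and turn from the pose commanded when the call began, along the tool's axes at that moment; what a row does not reach only later rows make up. Full scale, the value 1, is 0.2 m for a shift and 90 degrees for a turn. A row lasts 1/8 s, in which the tool goes at most 62.5 mm and 10.7 degrees, less where a joint would pass 70% of its speed; a pose out of reach is approached as far as the arm can. A call with a number of a shift or a turn outside -1 to 1 is refused whole. A call with a gripper value outside its range is refused whole. The fingers move at their own pace and stop on an object; "squeeze" is the grip in N (left out, the last holds). Time passes only in rows, so rows that repeat a pose let the fingers close. It gives the time, the measured TCP pose, the force and the opening at its end, in the units of the state.
- r.read_state(): the state, without advancing time (a new reading comes with each control period).
- eyes.camera(name): name is "scene" or "top" or "wrist"; returns a dict with "image" (420x560x3 uint8, red, green, blue), "mtx" (3x3 intrinsics, pixels), "R" (3x3) and "t" (3): a world point X has camera coordinates R X + t. Camera axes: x right, y down, z forward; pixel columns grow to the right and rows downward; lengths in m; the calibration is good to about 2 mm. A picture is of the moment at which its call begins. There is no depth.
- job.close_job(): hands the job in, once; it reports no verdict.
Trained networks look in a picture, given as the dict that the camera call returned (one of the last four; its "shot" number tells which), for a name from the list of things; names that differ only in an ending like _2 or _b are one class to them, and where a whole thing is asked for, a point or a joint stands for the part that bears it (a point fixed in the world has none). Each returns a list of dicts, best first, with "p" (0 to 1); they miss things now and then, are a little off and sometimes report something else, mostly with a low value. They report only what shows in the picture. A call takes as long as a camera call. They do not tell look-alikes from the thing itself.
- eyes.regions_of(picture, label): "region" (420x560 bool, what is visible of it) and "xy" ([column, row] in pixels, amid what is visible of it).
- eyes.landmark_of(picture, label): "xy" ([column, row] in pixels: a listed point, or the origin of a listed thing).
The state is a dict: "time": time; "joint_positions": joint angles; "joint_vel": joint speeds; "joint_torque": joint torques, N m; "ee_pos": TCP position; "eef_rot": TCP orientation; "ft_force": force on the tool from outside, world axes, zero at the start; "torque": the same for the moment, N m; "width": finger opening in m.
Only numpy, scipy, OpenCV 4.12 (cv2) and the standard library are available. Lean on these libraries where they do the work, as an engineer would, in place of code of your own. Each camera call takes 0.05 s, during which the arm holds its last target. There are 200 camera calls.

TASK

Close up the topping station: push the scoop's handle fully down into the spring jaws of its rest, and lock the canister lid that was left open. Just one of the two lids is open, and they look the same because the lock is hidden under the lid's spring cap, so find out by a gentle touch and click only the open one, so that it stays locked; the other must stay locked throughout. Do not knock over or push away the bottle, bowl or tub, and let go of everything at the end.

Things in the scene. Friction and masses are not known exactly. Their poses are not given: they have to be found in the camera images.
- canister_1: One of two identical round steel canisters, fixed to the counter, 104 mm across, 110 mm high to the top of the grey lid. Origin: centre of its underside. On the lid a collar (54 mm across, 6 mm high) and in it a black spring cap, 46 mm across, its top 26 mm above the collar, the same whether the lid is open or locked. The cap moves straight down and springs back by itself (1 to 2.5 N).
- canister_2: The other canister, alike in every way; which of the two is open is not known. To click a lock, push the cap straight down to the firm stop, 23.5 mm below its upper position (at least 22 mm; 11 to 16 N at 40 mm/s or less), then let it rise. Each full push changes open to locked or locked to open; a short one changes nothing. The result can be felt again by a gentle touch.
- canister_1_cap (a point): Centre of the top of canister_1's cap in its upper position, 142 mm above the counter (fixed point, does not follow the cap). Feel of both caps: OPEN, the cap meets the hidden plunger after 2 mm, which needs 4 N to start moving; LOCKED, it sinks about 13 mm with under 2.5 N before it meets the plunger, which needs 7.5 N to start. A touch of 3 to 5 N thus tells the state and changes nothing.
- canister_2_cap (a point): The same point of canister_2; its cap feels and works as described for the other.
- scoop: Loose scoop, 182 mm long, about 0.16 kg, lying level: a straight round black handle (22 mm diameter, 104 mm long) along its x axis; at +x an open steel bowl 70 mm long, 56 wide, 46 high; at -x an end plate 8 mm thick, 40 wide, 44 high. Origin on the underside below the middle of the handle; z up. Centre of mass about 17 mm from the handle's middle towards the bowl.
- scoop_handle (a point): Middle of the handle's axis, 24 mm above the scoop's underside; axes as the scoop.
- rest: Fixed scoop rest: dark steel base 100 x 80 x 12 mm with two pairs of bright spring jaws at x = -36 and +36 mm (each 12 mm long in x), 60 mm of free space between the pairs for fingers, where nothing is higher than 23 mm above the counter. Origin: centre of the underside. The handle is to lie along its x axis, either way round.
- rest_seat (a point): Where the middle of the handle's axis lies when fully home, 60 mm above the counter; axes as the rest. The jaws' mouth is 36 mm wide at its top, 87 mm above the counter, and narrows to a 14 mm waist at 69.5 mm; the jaws spring apart (y) when the handle is pushed straight down with about 10 N, then it snaps in below the waist and lands on two posts.
- sauce_bottle: Bystander: cream-coloured squeeze bottle, 62 mm across, 190 mm high; origin at the centre of its underside.
- salad_bowl: Bystander: white bowl, 150 mm across, 60 mm high; origin at the centre of its underside.
- tub: Bystander: yellow open tub, 90 mm across, 90 mm high; origin at the centre of its underside.
Mind the look-alikes: they are no part of the job. Leave any blue look-alike of the scoop alone. Leave any orange look-alike of the rest alone.

How it is judged:
At the end, for the whole second after the job is handed in: The scoop's handle is home in the jaws: its middle within 12 mm along, 4 mm across and 4 mm in height of the seat, its axis within 0.1 rad of the rest's x axis, at rest. Both lids are locked: each hidden plunger sits 8.5 to 15.5 mm below its open position (x of scoop_handle in the frame of rest_seat between -0.012 and 0.012 m and y of scoop_handle in the frame of rest_seat between -0.004 and 0.004 m and z of scoop_handle in the frame of rest_seat between -0.004 and 0.004 m and angle between the x axis of scoop and the x axis of rest_seat, either way round below 0.1 rad and height (world z) of plunger_a_c0 between 0.0775 and 0.0845 m and height (world z) of plunger_b_c0 between 0.0775 and 0.0845 m and linear speed of scoop below 0.01 m/s and angular speed of scoop below 0.1 rad/s); the robot touches nothing.
It fails at once if the lid that was locked at the start pops open (its hidden plunger rises to within 4 mm of its open position) (height (world z) of plunger_a_c0 above 0.089 m).
It fails at once if the squeeze bottle is moved by more than 30 mm or tipped by more than 0.4 rad (distance of sauce_bottle from where it was at the start of the episode above 0.03 m or angle between sauce_bottle's own z axis and vertical above 0.4 rad).
It fails at once if the salad bowl is moved by more than 30 mm or tipped by more than 0.4 rad (distance of salad_bowl from where it was at the start of the episode above 0.03 m or angle between salad_bowl's own z axis and vertical above 0.4 rad).
It fails at once if the yellow tub is moved by more than 30 mm or tipped by more than 0.4 rad (distance of tub from where it was at the start of the episode above 0.03 m or angle between tub's own z axis and vertical above 0.4 rad).
It also fails if it takes over 64 s, if anything falls off the work surface, if the arm or the gripper's body presses on something with over 40 N, if the wrist force passes 120 N, or if a joint passes its speed limit or range.

## Working session

There is one attempt and no reset: what is moved stays moved. The work goes in short steps, Python scripts to look and compute and a tool call to move; the robot and the scene stay as the last step left them, time stands still between calls to the robot, and variables do not carry over. Pictures are saved under pics/ and viewed, about 8 in all and at most 12, crops included, and the job is handed in when it is done.

Besides the shell and the picture viewer there is one more tool, called after "Call:" as name(argument=value, ...), one argument or row to a line, values as JSON. play_rows: Moves the arm, as the interface text tells. Shift numbers are shares of 0.2 m and turn numbers shares of 90 degrees, none past 1 either way. Its arguments: {"type":"object","properties":{"motion":{"type":"array","items":{"type":"array","items":{"type":"number"}}},"squeeze":{"type":"number"}},"required":["motion"]}

```bash
mkdir -p pics; cat > h.py <<'E'
import numpy as np, cv2
from bench import r, eyes, job
from scipy.spatial.transform import Rotation as Ro
def ray(p,xy,z):
    R,t,K=map(np.array,(p["R"],p["t"],p["mtx"]))
    d=R.T@np.linalg.solve(K,[*xy,1]); c=-R.T@t
    return c+d*(z-c[2])/d[2]
def proj(p,X):
    q=np.array(p["mtx"])@(np.array(p["R"])@X+p["t"]); return q[:2]/q[2]
def save(p,n): cv2.imwrite("pics/"+n,np.ascontiguousarray(p["image"][...,::-1]))
E
python3 - <<'E'
from h import *
s=r.read_state(); print({k:np.round(v,3) for k,v in s.items()})
H=dict(canister_1_cap=.142,scoop_handle=.024,scoop=0,rest_seat=.06,rest=0,sauce_bottle=0,salad_bowl=0,tub=0,canister_1=0)
for n in("top","scene"):
    p=eyes.camera(n); save(p,n+"0.png")
    for k,z in H.items():
        for d in eyes.landmark_of(p,k)[:4]: print(n,k,np.round(d["p"],2),np.round(d["xy"]),np.round(ray(p,d["xy"],z),3))
E
```

```text
{'time': np.float64(0.0), 'joint_positions': array([ 1.319,  0.333, -0.065,  1.461,  0.022,  1.35 , -0.088]), 'joint_vel': array([-0.001,  0.001, -0.001,  0.002,  0.001,  0.   , -0.001]), 'joint_torque': array([ 0.0000e+00, -6.2325e+01,  2.5000e-02, -3.8991e+01, -6.1000e-02,
        4.0000e-02,  0.0000e+00]), 'ee_pos': array([ 0.142, -0.608,  0.183]), 'eef_rot': array([ 0.993,  0.114, -0.   , -0.001]), 'ft_force': array([-0.542,  0.674,  0.27 ]), 'torque': array([-0.017, -0.035, -0.03 ]), 'width': np.float64(0.087)}
top canister_1_cap 0.91 [181. 221.] [0.52  0.326 0.142]
top scoop_handle 0.84 [305. 252.] [ 0.435 -0.028  0.024]
top scoop_handle 0.68 [368. 300.] [ 0.289 -0.213  0.024]
top scoop_handle 0.58 [241. 246.] [0.457 0.166 0.024]
top scoop 0.95 [304. 254.] [ 0.43  -0.026  0.   ]
top scoop 0.92 [370. 296.] [ 0.3   -0.224  0.   ]
top scoop 0.66 [240. 242.] [0.47  0.171 0.   ]
top scoop 0.15 [202. 161.] [0.73  0.288 0.   ]
top rest_seat 0.6 [298. 178.] [ 0.656 -0.01   0.06 ]
top rest_seat 0.58 [254. 154.] [0.735 0.122 0.06 ]
top rest 0.83 [297. 185.] [ 0.648 -0.009  0.   ]
top res
[... 572 characters left out ...]
 0.177 0.024]
scene scoop 0.9 [290. 217.] [0.47  0.161 0.   ]
scene scoop 0.7 [158. 279.] [ 0.297 -0.219  0.   ]
scene scoop 0.61 [239. 255.] [ 0.429 -0.031  0.   ]
scene rest_seat 0.94 [314. 282.] [ 0.663 -0.011  0.06 ]
scene rest_seat 0.92 [364. 263.] [0.74  0.111 0.06 ]
scene rest 0.96 [313. 293.] [ 0.664 -0.011  0.   ]
scene rest 0.68 [363. 271.] [0.741 0.124 0.   ]
scene sauce_bottle 0.71 [386. 229.] [0.725 0.289 0.   ]
scene salad_bowl 0.95 [273. 392.] [ 0.728 -0.283  0.   ]
scene tub 0.66 [315. 146.] [0.372 0.453 0.   ]
scene canister_1 0.74 [310. 292.] [ 0.657 -0.015  0.   ]
scene canister_1 0.58 [205. 345.] [ 0.524 -0.286  0.   ]
scene canister_1 0.56 [331. 189.] [0.513 0.327 0.   ]
```

```bash
python3 -c "
import cv2
a=cv2.imread('pics/top0.png')
cv2.imwrite('pics/top0b.png',cv2.resize(a[120:345,110:410],(800,600),interpolation=2))"
```

```text
(no output)
```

View pics/top0b.png

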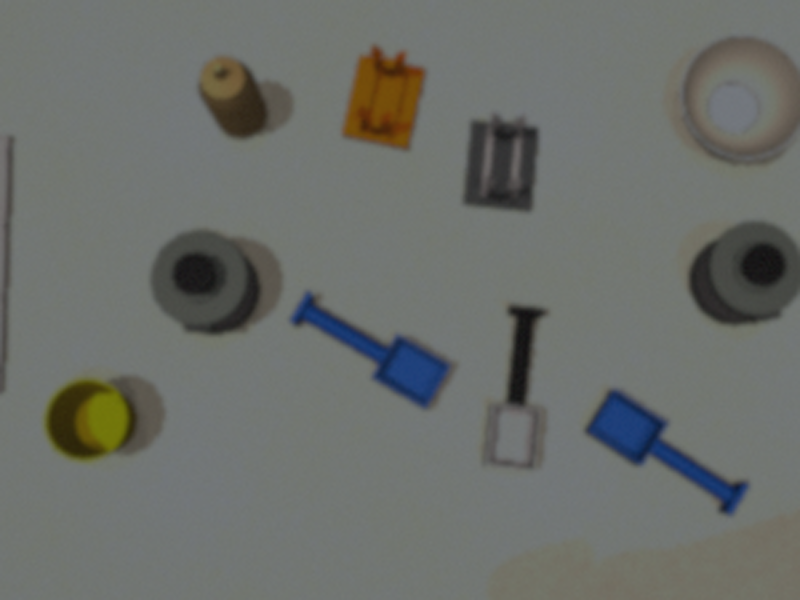

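View pics/scene0.png

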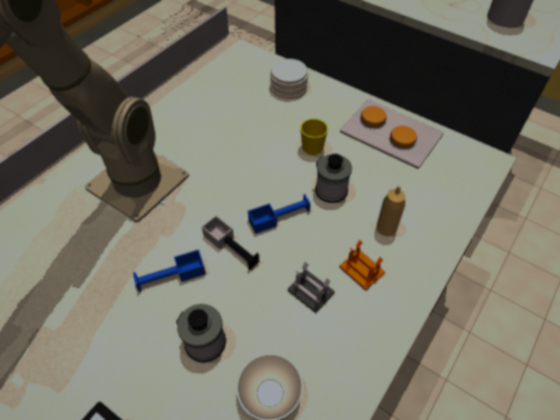

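Top view: the steel/black scoop is at about px (304,250), its bowl towards the robot. The dark rest is at (298,182), canister caps at about (183,222) and (396,219), with the orange rest and two blue scoops as decoys. The scene view agrees. Next I refine with segmentation and networks.

```bash
python3 - <<'E'
from h import *
P={n:eyes.camera(n) for n in("top","scene")}
g={'top':[("capA",(183,222)),("capB",(396,219))],'scene':[("capA",(335,160)),("capB",(198,318))]}
def tri(a,b):
    A=[];B=[]
    for p,xy in((P['top'],a),(P['scene'],b)):
        M=np.array(p["mtx"])@np.c_[p["R"],p["t"]]
        for i in(0,1): q=xy[i]*M[2]-M[i]; A.append(q[:3]);B.append(-q[3])
    return np.linalg.lstsq(np.array(A),np.array(B),rcond=None)[0]
for n,p in P.items():
    gr=p["image"].max(2)
    for nm,(u,v) in g[n]:
        w=gr[v-13:v+14,u-13:u+14]; t,_=cv2.threshold(np.ascontiguousarray(w),0,255,cv2.THRESH_OTSU)
        m=(w<min(t,45)).astype(np.uint8); 
        nc,l,st,c=cv2.connectedComponentsWithStats(m); k=1+np.argmax(st[1:,4])
        xy=c[k]+[u-13,v-13]; print(n,nm,t,st[k],xy.round(1),ray(p,xy,.142).round(3),ray(p,xy,.132).round(3))
    for k in("rest","scoop","canister_1_cap","canister_1"):
        for d in eyes.regions_of(p,k)[:3]:
            ys,xs=np.where(d["region"]); z=.006 if k=="rest" else .02
            q=np.array([ray(p,a,z)[:2] for a in zip(xs,ys)],np.float32)
            (c,s,a)=cv2.minAreaRect(q); print(n,k,round(d["p"],2),np.round(d["xy"]),len(xs),"rect",np.round(c,3),np.round(s,3),round(a,1))
E
```

```text
top capA 53.0 [  5   6  18  15 213] [183.5 222.3] [0.515 0.319 0.142] [0.517 0.321 0.132]
top capB 50.0 [  5   5  16  16 200] [395.6 218.8] [ 0.517 -0.277  0.142] [ 0.518 -0.279  0.132]
top rest 0.73 [299. 182.] 762 rect [ 0.659 -0.01 ] [0.077 0.105] 83.6
top rest 0.68 [252. 158.] 811 rect [0.74  0.125] [0.081 0.111] 77.1
top scoop 0.96 [258. 252.] 814 rect [0.445 0.145] [0.188 0.059] 59.4
top scoop 0.9 [350. 287.] 785 rect [ 0.321 -0.192] [0.189 0.061] 58.2
top scoop 0.89 [304. 279.] 750 rect [ 0.397 -0.023] [0.059 0.184] 82.6
top canister_1_cap 0.82 [186. 225.] 950 rect [0.52  0.332] [0.125 0.102] 44.8
top canister_1 0.75 [386. 226.] 1117 rect [ 0.523 -0.292] [0.114 0.136] 42.9
top canister_1 0.62 [190. 225.] 980 rect [0.521 0.331] [0.125 0.104] 44.8
scene capA 98.0 [  5   8  16  18 241] [334.4 163.3] [0.524 0.304 0.142] [0.519 0.312 0.132]
scene capB 51.0 [  3   4  20  23 387] [197.7 320.5] [ 0.524 -0.285  0.142] [ 0.52  -0.282  0.132]
scene rest 0.75 [312. 292.] 1143 rect [ 0.648 -0.001] [0.099 0.122] 82.7
scene rest 0.7 [360. 267.] 1105 rect [0.729 0.14 ] [0.11  0.119] 78.2
scene scoop 0.88 [180. 271.] 1086 rect [ 0.317 -0.189] [0.188 0.084] 58.3
scene scoop 0.74 [225. 238.] 968 rect [ 0.39 -0.02] [0.074 0.207] 81.3
scene scoop 0.56 [269. 216.] 866 rect [0.442 0.149] [0.194 0.084] 60.6
scene canister_1_cap 0.89 [332. 179.] 1329 rect [0.502 0.352] [0.112 0.195] 30.2
scene canister_1 0.89 [331. 182.] 1299 rect [0.502 0.352] [0.112 0.195] 30.2
scene canister_1 0.83 [206. 336.] 1931 rect [ 0.5   -0.271] [0.113 0.157] 51.3
scene canister_1 0.45 [226. 237.] 982 rect [ 0.392 -0.019] [0.074 0.207] 82.6
```

```bash
cat >> h.py <<'E'
def plan(x,y,z,yaw,state=None):
    "tool-frame fractions to reach pose with tool x axis at world yaw (deg), pointing down"
    s=state or r.read_state(); C=Ro.from_quat(s["eef_rot"])
    T=Ro.from_matrix(np.c_[[np.cos(np.radians(yaw)),np.sin(np.radians(yaw)),0],[np.sin(np.radians(yaw)),-np.cos(np.radians(yaw)),0],[0,0,-1]])
    d=C.inv().apply(np.array([x,y,z])-s["ee_pos"])/.2; w=(C.inv()*T).as_rotvec()/(np.pi/2)
    print("t%.2f"%s["time"],"pos",np.round(s["ee_pos"],4),"F",np.round(s["ft_force"],2),"w",round(float(s["width"]),4),"->",np.round(d,4),np.round(w,4))
E
python3 -c "
from h import *
plan(.518,-.28,.18,-6.5)"
```

```text
t1.50 pos [ 0.1418 -0.6087  0.1835] F [ 0.05  0.83 -0.14] w 0.0872 -> [ 2.2049 -1.1742  0.0173] [ 1.000e-04 -0.000e+00  2.179e-01]
```

Call:
play_rows(
  motion=[
    [0.25, -0.13, 0, 0, 0, 0.07, 0],
    [0.5, -0.26, 0, 0, 0, 0.14, 0],
    [0.75, -0.39, 0, 0, 0, 0.21, 0],
    [0.97, -0.52, 0, 0, 0, 0.218, 0],
    [0.97, -0.52, 0, 0, 0, 0.218, 0],
  ],
  squeeze=20,
)

```text
time: 2.12
ee_pos: [0.3111, -0.4602, 0.1838]
eef_rot: [0.999, -0.053, 0.001, -0.0]
ft_force: [-0.7, -0.5, -0.4]
width: 0.0452
```

```bash
python3 -c "
from h import *
plan(.518,-.28,.18,-6.5)"
```

```text
t2.12 pos [ 0.3111 -0.4602  0.1838] F [-0.7  -0.54 -0.35] w 0.0452 -> [ 0.9329 -1.0056  0.0212] [-0.0004 -0.0009  0.0045]
```

Call:
play_rows(
  motion=[
    [0.22, -0.24, 0, 0, 0, 0, 0],
    [0.44, -0.48, 0, 0, 0, 0, 0],
    [0.67, -0.72, 0, 0, 0, 0, 0],
    [0.92, -0.98, 0, 0, 0, 0.003, 0],
    [0.92, -0.98, 0, 0, 0, 0.003, 0],
  ],
)

```text
time: 2.75
ee_pos: [0.5147, -0.2864, 0.1834]
eef_rot: [0.998, -0.057, 0.0, -0.001]
ft_force: [-0.6, -1.7, 0.8]
width: 0.0017
```

```bash
python3 - <<'E'
from h import *
plan(.518,-.28,.18,-6.5)
p=eyes.camera("wrist"); save(p,"w1.png"); print(proj(p,np.array([.518,-.28,.142])),proj(p,r.read_state()["ee_pos"]))
E
```

```text
t2.75 pos [ 0.5147 -0.2864  0.1834] F [-0.65 -1.74  0.79] w 0.0017 -> [ 0.0126 -0.0337  0.017 ] [-0.0008 -0.0005 -0.    ]
[268.77135614 207.24673733] [277.86490617 230.57927897]
```

View pics/w1.png

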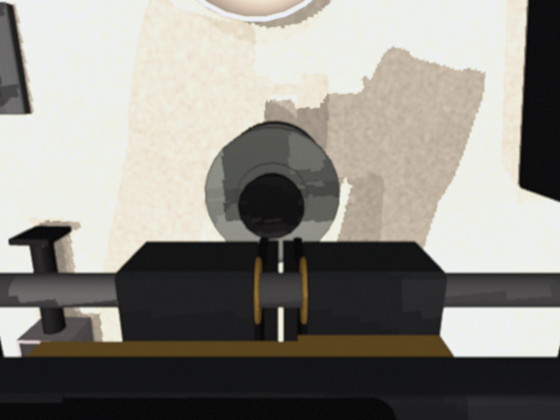

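Wrist view: the cap centre is at about (271,206) against the predicted (269,207), so the estimate is good. I centre on it and go down to just above.

Call:
play_rows(
  motion=[
    [0.0, 0.0, 0.08, 0, 0, 0, 0],
    [0.0, 0.0, 0.155, 0, 0, 0, 0],
    [0.0, 0.0, 0.155, 0, 0, 0, 0],
  ],
  squeeze=30,
)

```text
time: 3.18
ee_pos: [0.5099, -0.2906, 0.1504]
eef_rot: [0.998, -0.06, -0.002, -0.0]
ft_force: [0.8, 0.2, 0.0]
width: 0.0004
```

```bash
python3 -c "
from h import *
plan(.518,-.28,.144,-6.5)"
```

```text
t3.17 pos [ 0.5099 -0.2906  0.1504] F [0.77 0.17 0.04] w 0.0004 -> [ 0.0337 -0.0576  0.0319] [-0.0004  0.0021 -0.0047]
```

Call:
play_rows(
  motion=[
    [0.034, -0.058, 0.0, 0, 0, 0, 0],
    [0.034, -0.058, 0.03, 0, 0, 0, 0],
    [0.034, -0.058, 0.03, 0, 0, 0, 0],
  ],
)

```text
time: 3.55
ee_pos: [0.5202, -0.2786, 0.1461]
eef_rot: [0.998, -0.059, -0.0, -0.0]
ft_force: [-0.9, 0.2, -0.1]
width: 0.0005
```

Call:
play_rows(
  motion=[
    [0, 0, 0.01, 0, 0, 0, 0],
    [0, 0, 0.02, 0, 0, 0, 0],
    [0, 0, 0.03, 0, 0, 0, 0],
    [0, 0, 0.03, 0, 0, 0, 0],
  ],
)

```text
time: 4.05
ee_pos: [0.5201, -0.2789, 0.1403]
eef_rot: [0.998, -0.059, -0.0, -0.0]
ft_force: [-0.9, -0.2, -0.3]
width: 0.0007
```

Call:
play_rows(
  motion=[
    [0, 0, 0.005, 0, 0, 0, 0],
    [0, 0, 0.01, 0, 0, 0, 0],
    [0, 0, 0.01, 0, 0, 0, 0],
  ],
)

```text
time: 4.42
ee_pos: [0.5203, -0.2789, 0.1384]
eef_rot: [0.998, -0.059, -0.0, 0.0]
ft_force: [0.6, -0.2, 0.5]
width: 0.0001
```

Call:
play_rows(
  motion=[
    [0, 0, 0.005, 0, 0, 0, 0],
    [0, 0, 0.01, 0, 0, 0, 0],
    [0, 0, 0.01, 0, 0, 0, 0],
  ],
)

```text
time: 4.8
ee_pos: [0.5202, -0.2788, 0.1364]
eef_rot: [0.998, -0.059, -0.0, 0.0]
ft_force: [-0.6, -0.3, -0.3]
width: 0.0008
```

Call:
play_rows(
  motion=[
    [0, 0, 0.007, 0, 0, 0, 0],
    [0, 0, 0.014, 0, 0, 0, 0],
    [0, 0, 0.014, 0, 0, 0, 0],
  ],
)

```text
time: 5.18
ee_pos: [0.5202, -0.2788, 0.1335]
eef_rot: [0.998, -0.059, -0.0, -0.0]
ft_force: [0.0, 0.5, 0.5]
width: 0.0007
```

```bash
python3 - <<'E'
from h import *
plan(.518,-.28,.144,-6.5)
p=eyes.camera("scene"); cv2.imwrite("pics/s2.png",cv2.resize(np.ascontiguousarray(p["image"][240:390,120:320,::-1]),(800,600),interpolation=2))
plan(.518,-.28,.144,-6.5)
E
```

```text
t5.17 pos [ 0.5202 -0.2788  0.1335] F [0.04 0.47 0.51] w 0.0007 -> [-0.0102  0.0072 -0.0526] [-0.      0.0001 -0.0032]
t5.22 pos [ 0.5203 -0.2788  0.1336] F [0.04 0.7  0.61] w 0.0005 -> [-0.0106  0.0072 -0.0521] [ 0.      0.     -0.0031]
```

View pics/s2.png

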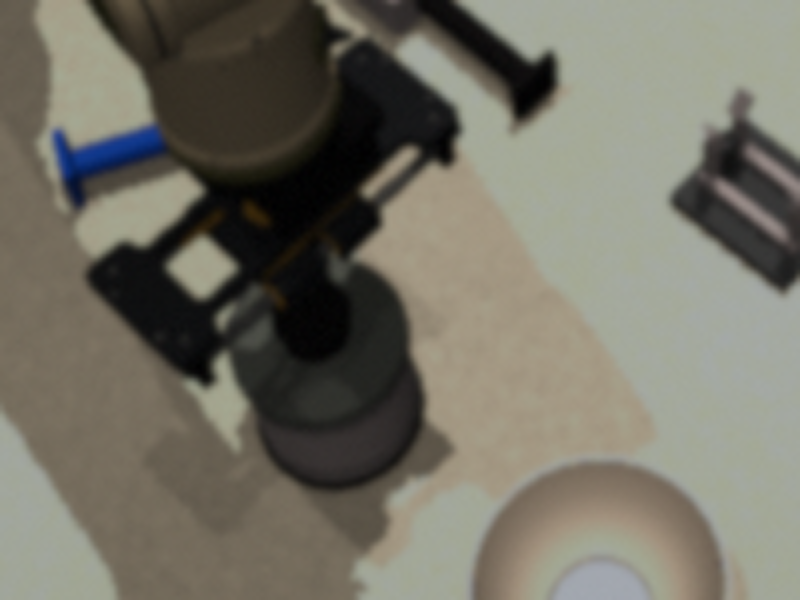

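The fingers are on the cap, about 8 mm in with almost no force, so this one is probably locked. I go on gently to find the plunger.

Call:
play_rows(
  motion=[
    [0, 0, 0.01, 0, 0, 0, 0],
    [0, 0, 0.015, 0, 0, 0, 0],
    [0, 0, 0.015, 0, 0, 0, 0],
  ],
)

```text
time: 5.6
ee_pos: [0.5203, -0.2788, 0.1305]
eef_rot: [0.998, -0.059, -0.0, 0.0]
ft_force: [-0.7, 0.1, 0.3]
width: 0.0002
```

Call:
play_rows(
  motion=[
    [0, 0, 0.005, 0, 0, 0, 0],
    [0, 0, 0.008, 0, 0, 0, 0],
    [0, 0, 0.008, 0, 0, 0, 0],
  ],
)

```text
time: 5.98
ee_pos: [0.5202, -0.2789, 0.129]
eef_rot: [0.998, -0.059, -0.0, 0.0]
ft_force: [0.3, 0.3, 0.7]
width: 0.0005
```

Call:
play_rows(
  motion=[
    [0, 0, 0.004, 0, 0, 0, 0],
    [0, 0, 0.004, 0, 0, 0, 0],
  ],
)

```text
time: 6.22
ee_pos: [0.5202, -0.2788, 0.1282]
eef_rot: [0.998, -0.059, -0.0, 0.0]
ft_force: [0.2, 0.2, 0.6]
width: 0.0004
```

Call:
play_rows(
  motion=[
    [0, 0, 0.004, 0, 0, 0, 0],
    [0, 0, 0.004, 0, 0, 0, 0],
  ],
)

```text
time: 6.48
ee_pos: [0.5202, -0.2789, 0.1274]
eef_rot: [0.998, -0.059, -0.0, 0.0]
ft_force: [0.6, -0.2, 0.3]
width: 0.0002
```

```bash
python3 - <<'E'
from h import *
p=eyes.camera("wrist"); save(p,"w2.png")
for z in(.142,.1274,.116): print(z,proj(p,np.array([.518,-.28,z])),proj(p,np.array([.541,-.28,z])))
print(np.round(r.read_state()["ft_force"],2),np.round(r.read_state()["torque"],2))
E
```

```text
0.142 [280.92174847 244.09011127] [275.7043436  202.71485928]
0.1274 [280.87614964 234.70735282] [276.01216845 195.87556212]
0.116 [280.84452997 228.20104991] [276.22488981 191.14928793]
[-0.45 -1.17 -0.29] [ 0.03 -0.   -0.02]
```

View pics/w2.png

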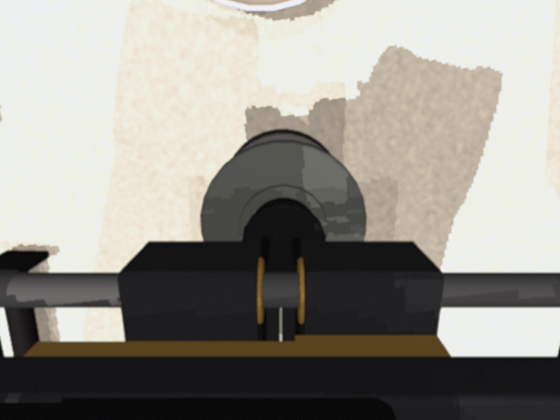

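```bash
python3 - <<'E'
from h import *
from scipy.optimize import least_squares
p=eyes.camera("wrist"); g=cv2.GaussianBlur(p["image"].max(2),(3,3),0).astype(float)
for row in range(196,242,6): print(row,g[row,200:370:4].astype(int))
for z in(.142,.135,.1274):
    a=np.linspace(0,2*np.pi,73); q=np.array([proj(p,np.array([.518+.023*np.cos(t),-.28+.023*np.sin(t),z])) for t in a])
    print(z,"left/right/top",q[:,0].min().round(1),q[:,0].max().round(1),q[:,1].min().round(1))
for c,z,rad in(("collar",.116,.027),("lid",.110,.052)):
    q=np.array([proj(p,np.array([.518+rad*np.cos(t),-.28+rad*np.sin(t),z])) for t in a]); print(c,q[:,0].min(),q[:,0].max(),q[:,1].min())
print("tip",proj(p,r.read_state()["ee_pos"]))
E
```

```text
196 [227 146  81  81  78  79  83  83  74  73  72  72  72  66  70  73  74  73
  73  71  68  74  76  84  78  73  74  94  78  94  97  97  97  97  97  96
  97  82  81  79  76 163 178]
202 [230  81  72  73  72  72  72  72  72  73  72  72  63  72  73  73  61  25
  12  13  14  15  13  13  15  40  70  78  97  88  82  83  78  78  95  93
  87  72  72  72  72 128 180]
208 [209  71  73  74  72  73  73  72  72  73  72  66  72  73  68  22  15  19
  21  21  20  21  21  22  21  17  14  46  78  78  73  70  73  72  72  72
  72  73  74  74  75  95 179]
214 [156  74  75  73  72  72  73  72  73  73  71  72  73  57  18  20  19  20
  19  20  20  20  20  20  20  20  20  20  32  71  73  68  73  73  72  73
  76  74  74  73  72  75 178]
220 [155  72  72  73  72  72  72  72  72  73  68  73  55  18  20  19  20  20
  19  19  20  20  20  20  20  20  20  19  19  20  75  72  82  85  88  96
  95  85  72  73  72  74 169]
226 [175  71  72  72  73  72  72  72  72  72  70  57  17  19  19  20  19  20
  20  19  19  19  20  19  19  19  19  19  21  32  30  77  71  72  72  72
  72  72  79  81  78  82 178]
232 [201  70  72  71  72  71  71  72  72  72  68  27  19  19  19  20  19  19
  19  19  19  19  18  19  19  19  19  19  19  20  18  50  80  82  71  72
  72  73  78  85  82  93 184]
238 [232  84  71  71  71  72  71  71  71  71  77  20  19  19  19  17  12  12
  19  18  19  19  18  15  12  16  19  19  19  20  19  29  94  94  95  95
  95  94  95  95  96 143 179]
0.142 left/right/top 237.8 324.1 202.5
0.135 left/right/top 239.2 322.6 199.1
0.1274 left/right/top 240.6 321.2 195.6
collar 235.85261756832944 325.82961192190584 184.22503491771374
lid 196.23378625107583 365.3641615547958 139.83965260324356
tip [278.35393302 231.20815671]
```

Circle fit (top row ~199, R~40 px) puts the cap at z≈0.127, so it has sunk about 14 mm with hardly any force, which means locked. A little more should meet the plunger and check the force sensor.

Call:
play_rows(
  motion=[
    [0, 0, 0.005, 0, 0, 0, 0],
    [0, 0, 0.005, 0, 0, 0, 0],
  ],
)

```text
time: 6.82
ee_pos: [0.5202, -0.2788, 0.1263]
eef_rot: [0.998, -0.059, -0.0, 0.0]
ft_force: [0.9, 0.8, -0.2]
width: 0.0002
```

Call:
play_rows(
  motion=[
    [0, 0, 0.004, 0, 0, 0, 0],
    [0, 0, 0.004, 0, 0, 0, 0],
  ],
)

```text
time: 7.08
ee_pos: [0.5202, -0.2788, 0.1256]
eef_rot: [0.998, -0.059, -0.0, 0.0]
ft_force: [-0.2, 0.4, 0.2]
width: 0.0007
```

```bash
cat >> h.py <<'E'
from scipy.optimize import least_squares
def ring(p,x,y,z,R,a): return np.array([proj(p,np.array([x+R*np.cos(t),y+R*np.sin(t),z])) for t in a])
def capfit(p,x0,y0,z0,thr=45,rowmax=236):
    "fit x,y,z of the cap's top rim from dark/grey edge points along its upper arc"
    g=cv2.GaussianBlur(p["image"].max(2),(3,3),0).astype(float); E=[]
    c=proj(p,np.array([x0,y0,z0]))
    for t in np.radians(np.arange(-180,1,4)):
        for q in np.arange(25,60,.25):
            u,v=c+q*np.array([np.cos(t),np.sin(t)])
            if v>rowmax: break
            if g[int(round(v)),int(round(u))]>thr: E.append((u,v)); break
    E=np.array(E); a=np.linspace(0,2*np.pi,180)
    def f(s):
        q=ring(p,s[0],s[1],s[2],.023,a); cc=q.mean(0)
        (cx,cy),(A,B),_=cv2.fitEllipse(q.astype(np.float32)); return np.hypot(*(E-[cx,cy]).T)-(A+B)/4
    o=least_squares(f,[x0,y0,z0],loss="soft_l1",x_scale=.01); print("cap",o.x.round(4),"rms",np.sqrt(np.mean(o.fun**2)).round(2),len(E))
E
python3 - <<'E'
from h import *
p=eyes.camera("wrist"); capfit(p,.518,-.28,.13)
s=r.read_state(); print(np.round(s["joint_torque"],3),np.round(s["ft_force"],2))
for i in range(5):
    eyes.camera("top"); print(np.round(r.read_state()["ft_force"],2))
E
```

```text
cap [ 0.5171 -0.2812  0.1325] rms 0.89 44
[-1.0000e-03 -5.8185e+01 -3.3590e+00 -3.7466e+01 -3.2000e-02 -7.1000e-02
 -1.0000e-03] [ 0.22  0.58 -0.27]
[-0.01  0.2  -0.03]
[-0.35 -0.69 -0.16]
[-0.2  -0.34 -1.16]
[ 0.27 -0.21 -0.34]
[ 0.29 -0.6   0.2 ]
```

Call:
play_rows(
  motion=[
    [0, 0, -0.1, 0, 0, 0, 0],
    [0, 0, -0.2, 0, 0, 0, 0],
    [0, 0, -0.2, 0, 0, 0, 0],
    [0, 0, -0.2, 0, 0, 0, 0],
  ],
)

```text
time: 7.88
ee_pos: [0.5199, -0.2787, 0.1649]
eef_rot: [0.998, -0.059, -0.0, -0.0]
ft_force: [0.0, 0.7, -0.5]
width: 0.0005
```

```bash
python3 - <<'E'
from h import *
p=eyes.camera("wrist"); capfit(p,.518,-.28,.13)
s=r.read_state(); print(np.round(s["joint_torque"],3),np.round(s["ft_force"],2),s["ee_pos"])
for i in range(5):
    eyes.camera("top"); print(np.round(r.read_state()["ft_force"],2))
E
```

```text
cap [ 0.5167 -0.2813  0.1331] rms 0.63 46
[-2.5000e-02 -5.7997e+01 -3.1620e+00 -3.8921e+01 -3.8000e-02 -7.3000e-02
 -1.0000e-03] [ 0.13  0.22 -0.57] [ 0.51981614 -0.27869316  0.16464321]
[ 0.41  0.29 -0.01]
[ 0.43 -0.22 -0.16]
[-0.03 -0.62  0.52]
[-0.52 -0.16  0.2 ]
[ 0.04 -0.16  0.28]
```

The two cap fits disagree with any motion of the cap: z is the same with the tool down and up. I may not have touched it yet, so I check the fingertips from the scene camera.

```bash
python3 - <<'E'
from h import *
p=eyes.camera("scene"); s=r.read_state()
im=cv2.resize(np.ascontiguousarray(p["image"][270:360,150:270,::-1]),(800,600),interpolation=2); im=cv2.convertScaleAbs(im,alpha=2.2)
f=lambda X:tuple(int(v) for v in (proj(p,np.array(X))-[150,270])*6.667)
e=s["ee_pos"]; cv2.circle(im,f(e),4,(0,0,255),-1); cv2.circle(im,f(e+[0,0,.02]),4,(0,255,255),-1)
for R,z,c in((.023,.142,(0,255,0)),(.052,.11,(255,0,0))):
    a=np.linspace(0,2*np.pi,60)
    for t in a: cv2.circle(im,f([.517+R*np.cos(t),-.281+R*np.sin(t),z]),1,c,-1)
cv2.imwrite("pics/s3.png",im); print(e,proj(p,e))
E
```

```text
[ 0.52016409 -0.27879257  0.16531341] [196.86076709 313.09459396]
```

View pics/s3.png

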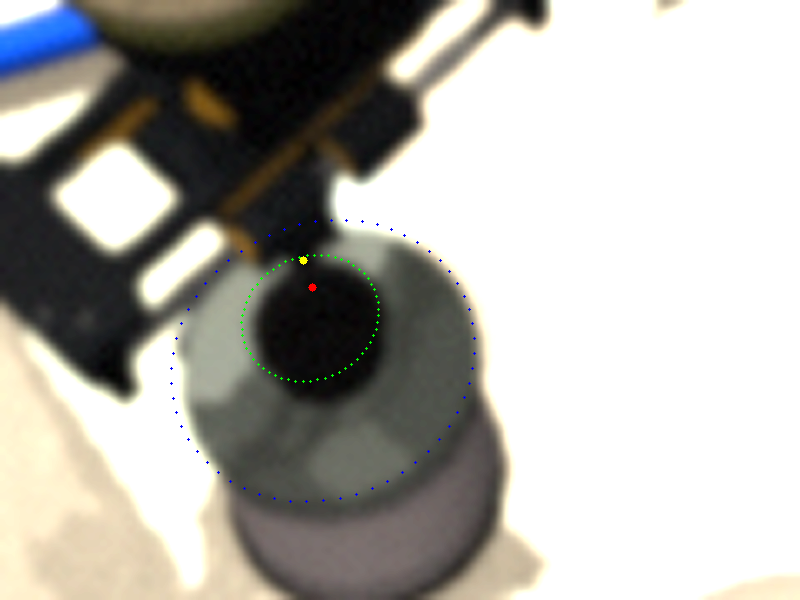

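The picture is ambiguous: the fingertips seem to end higher than ee_pos says, so contact hasn't happened yet. I go down further with small steps and let the force decide.

Call:
play_rows(
  motion=[
    [0, 0, 0.06, 0, 0, 0, 0],
    [0, 0, 0.12, 0, 0, 0, 0],
    [0, 0, 0.18, 0, 0, 0, 0],
    [0, 0, 0.2, 0, 0, 0, 0],
    [0, 0, 0.2, 0, 0, 0, 0],
  ],
)

```text
time: 8.85
ee_pos: [0.5201, -0.2788, 0.1253]
eef_rot: [0.998, -0.059, -0.0, -0.0]
ft_force: [-0.7, -1.1, 0.4]
width: 0.0005
```

Call:
play_rows(
  motion=[
    [0, 0, 0.006, 0, 0, 0, 0],
    [0, 0, 0.006, 0, 0, 0, 0],
  ],
)

```text
time: 9.1
ee_pos: [0.5205, -0.2789, 0.1248]
eef_rot: [0.998, -0.059, 0.0, 0.0]
ft_force: [0.0, -0.5, 0.1]
width: 0.0003
```

Call:
play_rows(
  motion=[
    [0, 0, 0.006, 0, 0, 0, 0],
    [0, 0, 0.006, 0, 0, 0, 0],
  ],
)

```text
time: 9.35
ee_pos: [0.5203, -0.2789, 0.1233]
eef_rot: [0.998, -0.059, 0.0, 0.0]
ft_force: [0.3, -0.2, 0.3]
width: 0.0004
```

Call:
play_rows(
  motion=[
    [0, 0, 0.006, 0, 0, 0, 0],
    [0, 0, 0.006, 0, 0, 0, 0],
  ],
)

```text
time: 9.6
ee_pos: [0.5202, -0.2788, 0.1219]
eef_rot: [0.998, -0.059, -0.0, 0.0]
ft_force: [0.5, 0.3, 0.3]
width: 0.0005
```

```bash
python3 - <<'E'
from h import *
p=eyes.camera("wrist"); capfit(p,.518,-.28,.13)
cv2.imwrite("pics/w3.png",cv2.convertScaleAbs(cv2.resize(np.ascontiguousarray(p["image"][170:350,180:390,::-1]),(700,600),interpolation=2),alpha=3))
E
```

```text
cap [ 0.5158 -0.2811  0.1269] rms 0.84 40
```

View pics/w3.png

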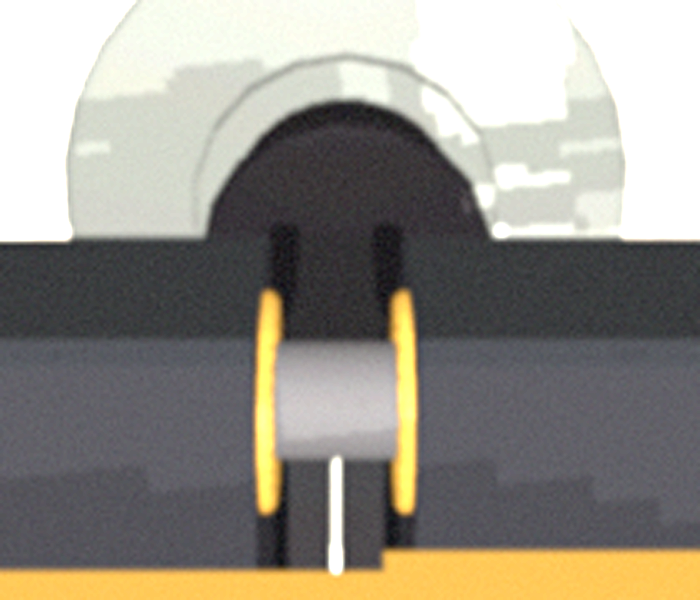

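The dark band above the cap's lighter disc is its side wall, and my fit followed the wall's bottom, which doesn't move. The disc/wall edge shows the true cap height, so I measure that.

```bash
python3 - <<'E'
from h import *
for n,c in(("w1.png",272),("w2.png",284)):
    a=cv2.imread("pics/"+n).max(2)[:,c-4:c+5].mean(1); print(n,[(i,int(v)) for i,v in zip(range(165,240),a[165:240]) if v<60][::2])
p=eyes.camera("wrist"); a=p["image"].max(2)[:,280:289].mean(1); print("now",[(i,int(v)) for i,v in zip(range(165,240),a[165:240]) if v<60])
C=-np.array(p["R"]).T@p["t"]; print("cam",C)
for z in(.142,.13,.122,.118,.116): print(z,proj(p,np.array([.517+.023,-.281,z])).round(1))
print(r.read_state()["joint_torque"].round(2), r.read_state()["ft_force"])
E
```

```text
w1.png [(173, 37), (175, 16), (177, 25), (179, 24), (181, 24), (183, 24), (185, 22), (187, 20), (189, 20), (191, 20), (193, 19), (195, 20), (197, 19), (199, 20), (201, 19), (203, 19), (205, 20), (207, 19), (209, 19), (211, 19), (213, 19), (215, 19), (217, 19), (219, 30), (221, 31), (223, 21), (225, 28), (227, 28), (229, 28), (231, 29), (233, 39), (235, 42), (237, 48)]
w2.png [(197, 58), (199, 14), (201, 13), (203, 15), (205, 20), (207, 22), (209, 19), (211, 20), (213, 20), (215, 20), (217, 19), (219, 19), (221, 19), (223, 19), (225, 20), (227, 19), (229, 19), (231, 19), (233, 19), (235, 19), (237, 19), (239, 19)]
now [(200, 37), (201, 18), (202, 12), (203, 13), (204, 13), (205, 13), (206, 14), (207, 17), (208, 20), (209, 22), (210, 21), (211, 20), (212, 20), (213, 20), (214, 19), (215, 19), (216, 20), (217, 19), (218, 19), (219, 20), (220, 19), (221, 19), (222, 19), (223, 19), (224, 19), (225, 19), (226, 20), (227, 19), (228, 19), (229, 19), (230, 19), (231, 19), (232, 19), (233, 19), (234, 18), (235, 19), (236, 19), (237, 19), (238, 18), (239, 18)]
cam [ 0.59059559 -0.28824122  0.32318738]
0.142 [277.8 207.2]
0.13 [277.9 201.1]
0.122 [278.  197.4]
0.118 [278.1 195.7]
0.116 [278.1 194.8]
[ 0.000e+00 -5.827e+01 -3.380e+00 -3.736e+01 -3.000e-02 -7.000e-02
 -0.000e+00] [ 0.03113432 -0.64129939 -0.3089532 ]
```

Call:
play_rows(
  motion=[
    [0, 0, 0.006, 0, 0, 0, 0],
    [0, 0, 0.006, 0, 0, 0, 0],
  ],
)

```text
time: 9.95
ee_pos: [0.5203, -0.2788, 0.1208]
eef_rot: [0.998, -0.059, -0.0, 0.0]
ft_force: [-0.1, -0.2, 0.7]
width: 0.0007
```

```bash
python3 - <<'E'
from h import *
p=eyes.camera("wrist"); s=r.read_state(); e=s["ee_pos"]
print(e,s["joint_torque"].round(2),s["ft_force"].round(2),p["R"].round(3).tolist())
a=p["image"].max(2)[:,280:289].mean(1); print([int(v) for v in a[195:215]])
C=-np.array(p["R"]).T@p["t"]; q=dict(p); w1=np.array([.5147,-.2864,.1834]); q["t"]=-np.array(p["R"])@(C+w1-e)
for z in(.142,.132,.116): print("w1 pred rim",z,proj(q,np.array([.54,-.281,z])).round(1))
for n in("top","scene"):
    p=eyes.camera(n); print(n,"tip px",proj(p,e),[ [k["p"],k["xy"]] for k in eyes.landmark_of(p,"canister_1_cap")[:2]])
E
```

```text
[ 0.52025309 -0.27884618  0.12079818] [-0.000e+00 -5.830e+01 -3.390e+00 -3.732e+01 -3.000e-02 -7.000e-02
 -0.000e+00] [-0.11  0.92  0.07] [[-0.118, -0.993, 0.0], [-0.959, 0.114, 0.261], [-0.259, 0.031, -0.965]]
[80, 81, 81, 79, 71, 51, 26, 14, 12, 13, 13, 14, 15, 18, 21, 21, 20, 20, 20, 19]
w1 pred rim 0.142 [266.  175.1]
w1 pred rim 0.132 [266.5 172.4]
w1 pred rim 0.116 [267.3 168.4]
top tip px [394.32458695 218.67557157] [[0.64, [181.7, 219.6]]]
scene tip px [199.57405794 321.62553882] [[0.72, [335.4, 157.3]]]
```

Relative to the camera, both cap edges fit an unmoved cap (z≈0.142) in w1 and now. So there's no contact yet: the closed tips end above ee_pos. I keep going down.

Call:
play_rows(
  motion=[
    [0, 0, 0.006, 0, 0, 0, 0],
    [0, 0, 0.01, 0, 0, 0, 0],
    [0, 0, 0.01, 0, 0, 0, 0],
  ],
)

```text
time: 10.58
ee_pos: [0.5203, -0.2788, 0.1188]
eef_rot: [0.998, -0.059, -0.0, 0.0]
ft_force: [0.0, 0.7, 0.6]
width: 0.0001
```

Call:
play_rows(
  motion=[
    [0, 0, 0.006, 0, 0, 0, 0],
    [0, 0, 0.01, 0, 0, 0, 0],
    [0, 0, 0.01, 0, 0, 0, 0],
  ],
)

```text
time: 10.95
ee_pos: [0.5203, -0.2788, 0.1168]
eef_rot: [0.998, -0.059, -0.0, 0.0]
ft_force: [-0.1, -0.1, 0.1]
width: 0.0002
```

```bash
python3 - <<'E'
from h import *
p=eyes.camera("wrist"); s=r.read_state(); e=s["ee_pos"]
print(e,s["joint_torque"].round(2),s["ft_force"].round(2))
a=p["image"].max(2)[:,280:289].mean(1); print([int(v) for v in a[195:220]])
for z in(.142,.13,.12): print(proj(p,np.array([.54,-.281,z])).round(1))
E
```

```text
[ 0.52026784 -0.27886831  0.11682817] [ 0.000e+00 -5.839e+01 -3.420e+00 -3.720e+01 -3.000e-02 -7.000e-02
 -0.000e+00] [-0.16 -1.23 -0.97]
[81, 81, 81, 81, 81, 78, 67, 45, 22, 12, 13, 14, 13, 14, 15, 17, 21, 22, 21, 20, 20, 20, 19, 19, 19]
[277.7 210. ]
[277.9 203.6]
[278.  198.8]
```

Call:
play_rows(
  motion=[
    [0, 0, 0.006, 0, 0, 0, 0],
    [0, 0, 0.01, 0, 0, 0, 0],
    [0, 0, 0.01, 0, 0, 0, 0],
  ],
)

```text
time: 11.38
ee_pos: [0.5202, -0.2788, 0.1147]
eef_rot: [0.998, -0.059, -0.0, 0.0]
ft_force: [-1.0, 0.3, -0.1]
width: 0.0002
```

Call:
play_rows(
  motion=[
    [0, 0, 0.006, 0, 0, 0, 0],
    [0, 0, 0.01, 0, 0, 0, 0],
    [0, 0, 0.01, 0, 0, 0, 0],
  ],
)

```text
time: 11.75
ee_pos: [0.5202, -0.2788, 0.1128]
eef_rot: [0.998, -0.059, -0.0, 0.0]
ft_force: [0.1, 0.3, -0.2]
width: 0.0006
```

```bash
python3 - <<'E'
from h import *
p=eyes.camera("wrist"); s=r.read_state(); e=s["ee_pos"]
print(e,s["joint_torque"].round(2),s["ft_force"].round(2))
a=p["image"].max(2)[:,280:289].mean(1); print([int(v) for v in a[195:220]])
for z in(.142,.13,.12): print(proj(p,np.array([.54,-.281,z])).round(1))
p=eyes.camera("scene")
cv2.imwrite("pics/s4.png",cv2.convertScaleAbs(cv2.resize(np.ascontiguousarray(p["image"][255:345,150:270,::-1]),(800,600),interpolation=2),alpha=5))
E
```

```text
[ 0.5203     -0.27885953  0.1128456 ] [ 0.000e+00 -5.851e+01 -3.450e+00 -3.709e+01 -3.000e-02 -7.000e-02
 -0.000e+00] [-0.84 -0.23  0.44]
[82, 81, 80, 81, 81, 81, 81, 77, 64, 42, 21, 13, 13, 13, 13, 13, 15, 16, 20, 21, 22, 20, 19, 20, 20]
[277.7 212.4]
[277.8 205.7]
[277.9 200.7]
```

View pics/s4.png

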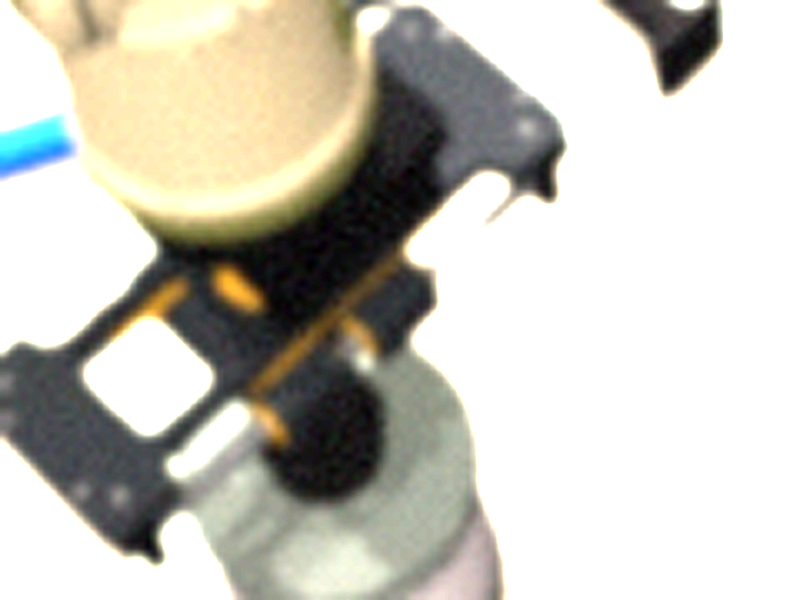

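```bash
python3 - <<'E'
from h import *
p=eyes.camera("wrist"); im=p["image"][195:345,180:380,::-1].astype(float)
a=np.clip((im-8)*7,0,255).astype(np.uint8); b=cv2.imread("pics/w1.png")[165:315,180:380].astype(float); b=np.clip((b-8)*7,0,255).astype(np.uint8)
cv2.imwrite("pics/w4.png",cv2.resize(np.hstack([a,b]),(800,300),interpolation=2))
print(r.read_state()["joint_positions"].round(4))
E
```

```text
[ 0.6939  0.3261 -0.3392  1.6334  0.1146  1.2016 -1.3592]
```

View pics/w4.png

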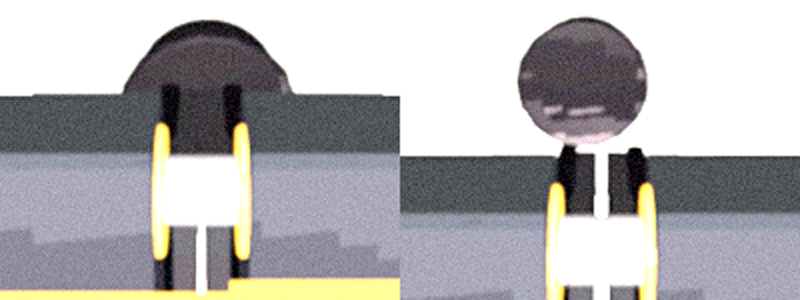

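The views still contradict each other, so I check the fingertips against the bright counter, on the way towards the scoop.

Call:
play_rows(
  motion=[
    [0, 0, -0.25, 0, 0, 0, 0],
    [0, -0.1, -0.28, 0, 0, 0, 0],
    [-0.04, -0.35, -0.28, 0, 0, 0, 0],
    [-0.076, -0.65, -0.28, 0, 0, 0, 0],
    [-0.076, -0.65, -0.1, 0, 0, 0, 0],
  ],
)

```text
time: 12.52
ee_pos: [0.5231, -0.1422, 0.1351]
eef_rot: [0.998, -0.055, 0.003, 0.0]
ft_force: [0.6, -1.6, -0.7]
width: 0.0001
```

```bash
python3 - <<'E'
from h import *
eyes.camera("top");eyes.camera("top")
p=eyes.camera("scene"); e=r.read_state()["ee_pos"]; print(e,proj(p,e))
u,v=proj(p,e).astype(int); u0,v0=u-60,v-50
im=cv2.resize(np.ascontiguousarray(p["image"][v0:v0+90,u0:u0+120,::-1]),(800,600),interpolation=2)
im=np.clip(im.astype(float)*2,0,255).astype(np.uint8)
for z,c in((0,(0,0,255)),(.02,(0,255,255)),(.04,(0,255,0))):
  for dx in(-.0095,.0095): cv2.circle(im,tuple(int(k) for k in (proj(p,e+[dx,0,z])-[u0,v0])*6.667),4,c,-1)
cv2.imwrite("pics/s5.png",im)
p=eyes.camera("wrist");save(p,"w5.png"); print(proj(p,e))
E
```

```text
[ 0.51921835 -0.14758154  0.13160363] [234.71631507 277.85387288]
[278.36599826 231.20055504]
```

View pics/s5.png

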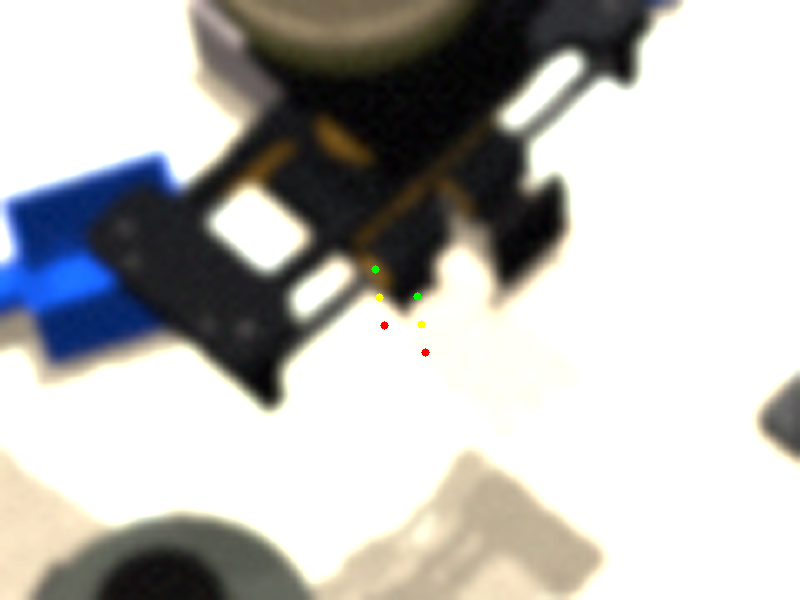

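Clear now: the fingertips end about 37 mm above the reported TCP (near the green +40 mm marks), so contact should come at ee z≈0.105. Back to the cap.

Call:
play_rows(
  motion=[
    [0.02, 0.2, -0.03, 0, 0, 0, 0],
    [0.05, 0.45, -0.03, 0, 0, 0, 0],
    [0.066, 0.66, -0.03, 0, 0, 0, 0],
    [0.066, 0.66, 0.08, 0, 0, 0, 0],
    [0.066, 0.66, 0.08, 0, 0, 0, 0],
  ],
)

```text
time: 13.35
ee_pos: [0.5173, -0.2814, 0.1165]
eef_rot: [0.998, -0.06, -0.001, -0.0]
ft_force: [-0.1, 0.1, 0.3]
width: 0.0002
```

Call:
play_rows(
  motion=[
    [0, 0, 0.01, 0, 0, 0, 0],
    [0, 0, 0.02, 0, 0, 0, 0],
    [0, 0, 0.02, 0, 0, 0, 0],
  ],
)

```text
time: 13.72
ee_pos: [0.5183, -0.2804, 0.1133]
eef_rot: [0.998, -0.059, 0.0, 0.0]
ft_force: [0.7, 0.2, -0.8]
width: 0.0005
```

Call:
play_rows(
  motion=[
    [0, 0, 0.01, 0, 0, 0, 0],
    [0, 0, 0.01, 0, 0, 0, 0],
  ],
)

```text
time: 13.98
ee_pos: [0.518, -0.2805, 0.1108]
eef_rot: [0.998, -0.059, -0.0, 0.0]
ft_force: [-0.4, 1.0, -0.8]
width: 0.0006
```

Call:
play_rows(
  motion=[
    [0, 0, 0.01, 0, 0, 0, 0],
    [0, 0, 0.01, 0, 0, 0, 0],
  ],
)

```text
time: 14.22
ee_pos: [0.518, -0.2806, 0.1087]
eef_rot: [0.998, -0.059, -0.0, -0.0]
ft_force: [-0.3, 0.2, 0.9]
width: 0.0005
```

Call:
play_rows(
  motion=[
    [0, 0, 0.01, 0, 0, 0, 0],
    [0, 0, 0.01, 0, 0, 0, 0],
  ],
)

```text
time: 14.48
ee_pos: [0.518, -0.2806, 0.1066]
eef_rot: [0.998, -0.059, -0.0, -0.0]
ft_force: [-0.5, 0.5, 0.8]
width: 0.0004
```

Call:
play_rows(
  motion=[
    [0, 0, 0.01, 0, 0, 0, 0],
    [0, 0, 0.01, 0, 0, 0, 0],
  ],
)

```text
time: 14.72
ee_pos: [0.518, -0.2806, 0.1047]
eef_rot: [0.998, -0.059, -0.0, -0.0]
ft_force: [0.0, 0.6, -0.2]
width: 0.0002
```

Call:
play_rows(
  motion=[
    [0, 0, 0.008, 0, 0, 0, 0],
    [0, 0, 0.008, 0, 0, 0, 0],
  ],
)

```text
time: 14.98
ee_pos: [0.5182, -0.2806, 0.1033]
eef_rot: [0.998, -0.059, 0.0, 0.0]
ft_force: [-0.1, 1.0, 0.3]
width: 0.0007
```

Call:
play_rows(
  motion=[
    [0, 0, 0.008, 0, 0, 0, 0],
    [0, 0, 0.008, 0, 0, 0, 0],
  ],
)

```text
time: 15.22
ee_pos: [0.5181, -0.2806, 0.1016]
eef_rot: [0.998, -0.059, 0.0, 0.0]
ft_force: [-0.1, -0.0, 0.9]
width: 0.0005
```

Call:
play_rows(
  motion=[
    [0, 0, 0.008, 0, 0, 0, 0],
    [0, 0, 0.008, 0, 0, 0, 0],
  ],
)

```text
time: 15.48
ee_pos: [0.5181, -0.2806, 0.1]
eef_rot: [0.998, -0.059, 0.0, 0.0]
ft_force: [0.7, -0.2, 0.5]
width: 0.0006
```

Call:
play_rows(
  motion=[
    [0, 0, 0.008, 0, 0, 0, 0],
    [0, 0, 0.008, 0, 0, 0, 0],
  ],
)

```text
time: 15.72
ee_pos: [0.5181, -0.2806, 0.0984]
eef_rot: [0.998, -0.059, 0.0, 0.0]
ft_force: [0.6, 0.6, 1.6]
width: 0.0002
```

Call:
play_rows(
  motion=[
    [0, 0, 0.008, 0, 0, 0, 0],
    [0, 0, 0.008, 0, 0, 0, 0],
  ],
)

```text
time: 15.98
ee_pos: [0.5181, -0.2806, 0.0968]
eef_rot: [0.998, -0.059, 0.0, 0.0]
ft_force: [0.7, -0.7, 1.6]
width: 0.0005
```

Call:
play_rows(
  motion=[
    [0, 0, 0.008, 0, 0, 0, 0],
    [0, 0, 0.008, 0, 0, 0, 0],
  ],
)

```text
time: 16.23
ee_pos: [0.5181, -0.2806, 0.0952]
eef_rot: [0.998, -0.059, 0.0, 0.0]
ft_force: [0.1, -1.0, 1.3]
width: 0.0006
```

Call:
play_rows(
  motion=[
    [0, 0, 0.008, 0, 0, 0, 0],
    [0, 0, 0.008, 0, 0, 0, 0],
  ],
)

```text
time: 16.48
ee_pos: [0.5181, -0.2806, 0.0936]
eef_rot: [0.998, -0.059, 0.0, 0.0]
ft_force: [0.6, -0.2, 2.7]
width: 0.0007
```

Call:
play_rows(
  motion=[
    [0, 0, 0.01, 0, 0, 0, 0],
    [0, 0, 0.015, 0, 0, 0, 0],
    [0, 0, 0.015, 0, 0, 0, 0],
  ],
)

```text
time: 16.85
ee_pos: [0.5181, -0.2806, 0.0906]
eef_rot: [0.998, -0.059, 0.0, 0.0]
ft_force: [0.2, 0.3, 0.9]
width: 0.0004
```

Call:
play_rows(
  motion=[
    [0, 0, 0.01, 0, 0, 0, 0],
    [0, 0, 0.01, 0, 0, 0, 0],
  ],
)

```text
time: 17.1
ee_pos: [0.5182, -0.2807, 0.0893]
eef_rot: [0.998, -0.059, 0.0, 0.0]
ft_force: [-1.8, 1.1, 8.3]
width: 0.0004
```

Call:
play_rows(
  motion=[
    [0, 0, 0.006, 0, 0, 0, 0],
    [0, 0, 0.006, 0, 0, 0, 0],
  ],
)

```text
time: 17.35
ee_pos: [0.5183, -0.2807, 0.0883]
eef_rot: [0.998, -0.059, 0.0, 0.0]
ft_force: [-3.3, 1.5, 7.7]
width: 0.0004
```

Met the plunger about 13 mm down with 7.5–8 N after under 2.5 N of spring, so this canister (right side, y=-0.28) is LOCKED and the left one is open. I lift off and go over the scoop, opening the gripper.

Call:
play_rows(
  motion=[
    [0, 0, -0.15, 0, 0, 0, 0],
    [0, 0, -0.25, 0, 0, 0, 0],
    [-0.1, -0.25, -0.27, 0, 0, 0, 50],
    [-0.2, -0.5, -0.27, 0, 0, 0, 100],
    [-0.3, -0.75, -0.27, 0, 0, 0, 100],
  ],
)

```text
time: 17.98
ee_pos: [0.4754, -0.123, 0.1413]
eef_rot: [0.998, -0.059, -0.0, 0.0]
ft_force: [0.4, 0.2, 1.6]
width: 0.0228
```

```bash
python3 -c "
from h import *
plan(.430,-.028,.1,-7)"
```

```text
t17.98 pos [ 0.4754 -0.123   0.1413] F [0.41 0.24 1.61] w 0.0228 -> [-0.2817 -0.4447  0.2063] [0.0001 0.0001 0.0024]
```

Call:
play_rows(
  motion=[
    [-0.12, -0.2, 0.05, 0, 0, 0, 100],
    [-0.25, -0.4, 0.12, 0, 0, 0, 100],
    [-0.25, -0.41, 0.2, 0, 0, 0, 100],
    [-0.25, -0.41, 0.2, 0, 0, 0, 100],
    [-0.25, -0.41, 0.2, 0, 0, 0, 100],
  ],
)

```text
time: 18.6
ee_pos: [0.4367, -0.0382, 0.1017]
eef_rot: [0.998, -0.06, 0.0, -0.0]
ft_force: [-0.7, -0.3, 0.3]
width: 0.0725
```

```bash
python3 - <<'E'
from h import *
plan(.430,-.028,.1,-7)
p=eyes.camera("wrist"); save(p,"w6.png")
for k in("scoop_handle","scoop"):
    for d in eyes.landmark_of(p,k)[:2]: print(k,d["p"],d["xy"],ray(p,d["xy"],.024 if "h" in k else 0))
    for d in eyes.regions_of(p,k)[:2]:
        ys,xs=np.where(d["region"]); q=np.array([ray(p,a,.024)[:2] for a in zip(xs,ys)],np.float32); print(len(xs),cv2.minAreaRect(q))
for z in(0.,): print(proj(p,np.array([.43,-.028,.024])))
E
```

```text
t18.60 pos [ 0.4367 -0.0382  0.1017] F [-0.69 -0.28  0.31] w 0.0725 -> [-0.0395 -0.0467  0.0087] [-0.0001 -0.0001  0.0014]
scoop_handle 0.83 [271.7, 211.8] [ 0.42606144 -0.03128723  0.024     ]
scoop_handle 0.65 [9.5, 205.1] [0.45565099 0.16963119 0.024     ]
7198 ((0.3996283710002899, -0.02292894944548607), (0.06080251932144165, 0.17684543132781982), 83.14710998535156)
7641 ((0.4366151690483093, 0.11562975496053696), (0.13402576744556427, 0.059283297508955), 59.050018310546875)
scoop 0.93 [29.6, 193.5] [0.45897114 0.1686125  0.        ]
scoop 0.71 [268.6, 204.8] [ 0.42549599 -0.02805038  0.        ]
7692 ((0.43765872716903687, 0.11530788242816925), (0.1335882842540741, 0.059489499777555466), 57.74810791015625)
1541 ((0.37606504559516907, -0.13988612592220306), (0.052860327064991, 0.02545979805290699), 55.73544692993164)
[266.85976305 207.44891938]
```

View pics/w6.png

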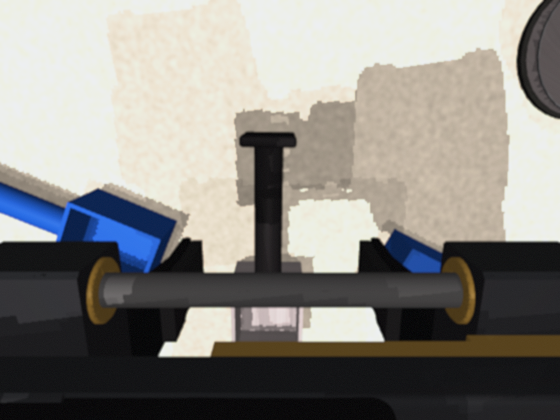

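Wrist view: the handle runs straight up the image at column 268, rows 148–262, with its middle at about (268,206), matching the estimate. The blue scoop's corner (188,215) is close to a fully open finger, so I use about half opening.

Call:
play_rows(
  motion=[
    [-0.055, -0.045, 0.0, 0, 0, 0, 50],
    [-0.055, -0.045, 0.0, 0, 0, 0, 50],
    [-0.055, -0.045, 0.1, 0, 0, 0, 50],
    [-0.055, -0.045, 0.15, 0, 0, 0, 50],
    [-0.055, -0.045, 0.15, 0, 0, 0, 50],
  ],
)

```text
time: 19.48
ee_pos: [0.4259, -0.0269, 0.071]
eef_rot: [0.998, -0.059, -0.001, -0.0]
ft_force: [0.1, -1.5, 1.2]
width: 0.0475
```

```bash
python3 -c "
from h import *
plan(.426,-.029,-.030,-7)
p=eyes.camera('wrist'); g=p['image'].max(2)
c=proj(p,np.array([.426,-.029,.024])); print(c)
for row in range(int(c[1])-60,int(c[1])+1,12):
    xs=np.where(g[row,200:340]<60)[0]+200; print(row,xs.min(),xs.max(),len(xs))
print([ (d['p'],ray(p,d['xy'],.024)) for d in eyes.landmark_of(p,'scoop_handle')[:1]])"
```

```text
t19.48 pos [ 0.4259 -0.0269  0.071 ] F [ 0.06 -1.52  1.21] w 0.0475 -> [0.0026 0.0102 0.5049] [-0.      0.0008  0.0025]
[281.67566617 207.88970309]
147 267 297 31
159 266 296 31
171 266 296 31
183 266 296 31
195 266 296 31
207 266 295 30
[(0.79, array([ 0.29893254, -0.21989692,  0.024     ]))]
```

Call:
play_rows(
  motion=[
    [0.0, 0.008, 0.15, 0, 0, 0, 50],
    [0.0, 0.008, 0.3, 0, 0, 0, 50],
    [0.0, 0.008, 0.42, 0, 0, 0, 50],
    [0.0, 0.008, 0.46, 0, 0, 0, 50],
    [0.0, 0.008, 0.46, 0, 0, 0, 50],
  ],
  squeeze=45,
)

```text
time: 20.2
ee_pos: [0.4264, -0.0286, -0.0202]
eef_rot: [0.998, -0.059, -0.0, -0.0]
ft_force: [-0.7, -0.3, 0.1]
width: 0.0434
```

Call:
play_rows(
  motion=[
    [0.0, 0.0, 0.015, 0, 0, 0, 50],
    [0.0, 0.0, 0.03, 0, 0, 0, 50],
    [0.0, 0.0, 0.03, 0, 0, 0, 50],
  ],
)

```text
time: 20.58
ee_pos: [0.4262, -0.0287, -0.0264]
eef_rot: [0.998, -0.059, 0.0, 0.0]
ft_force: [-0.1, 0.3, -0.4]
width: 0.0434
```

Call:
play_rows(
  motion=[
    [0.0, 0.0, 0.02, 0, 0, 0, 50],
    [0.0, 0.0, 0.02, 0, 0, 0, 0],
    [0.0, 0.0, 0.02, 0, 0, 0, 0],
    [0.0, 0.0, 0.02, 0, 0, 0, 0],
    [0.0, 0.0, 0.02, 0, 0, 0, 0],
  ],
)

```text
time: 21.2
ee_pos: [0.4263, -0.0286, -0.0305]
eef_rot: [0.998, -0.059, 0.0, 0.0]
ft_force: [-0.3, -0.3, -1.2]
width: 0.0212
```

Call:
play_rows(
  motion=[
    [0.0, 0.0, 0.0, 0, 0, 0, 0],
    [0.0, 0.0, -0.1, 0, 0, 0, 0],
    [0.0, 0.0, -0.1, 0, 0, 0, 0],
  ],
)

```text
time: 21.58
ee_pos: [0.4271, -0.0288, -0.0098]
eef_rot: [0.998, -0.059, 0.001, 0.0]
ft_force: [0.5, -0.4, -1.5]
width: 0.0213
```

Call:
play_rows(
  motion=[
    [0.0, 0.0, -0.2, 0, 0, 0, 0],
    [0.0, 0.0, -0.4, 0, 0, 0, 0],
    [0.2, 0.0, -0.55, 0, 0, 0, 0],
    [0.45, 0.0, -0.55, 0, 0, 0, 0],
    [0.65, 0.0, -0.55, 0, 0, 0, 0],
  ],
)

```text
time: 22.2
ee_pos: [0.557, -0.0447, 0.0988]
eef_rot: [0.998, -0.06, 0.0, 0.0]
ft_force: [0.1, -0.9, -0.7]
width: 0.0206
```

Call:
play_rows(
  motion=[
    [0.08, -0.05, 0.0, 0, 0, 0, 0],
    [0.08, -0.1, 0.0, 0, 0, 0, 0],
    [0.08, -0.1, 0.0, 0, 0, 0, 0],
    [0.08, -0.1, 0.0, 0, 0, 0, 0],
  ],
)

```text
time: 22.7
ee_pos: [0.5728, -0.0263, 0.0994]
eef_rot: [0.998, -0.059, -0.0, 0.0]
ft_force: [-0.6, -0.2, -1.4]
width: 0.0206
```

```bash
python3 - <<'E'
from h import *
plan(.656,-.01,.1,-7)
p=eyes.camera("wrist"); save(p,"w7.png")
for k,z in(("rest_seat",.06),("rest",0)):
    for d in eyes.landmark_of(p,k)[:2]: print(k,d["p"],d["xy"],ray(p,d["xy"],z))
for d in eyes.regions_of(p,"rest")[:2]:
    ys,xs=np.where(d["region"]); q=np.array([ray(p,a,.012)[:2] for a in zip(xs,ys)],np.float32); print(len(xs),d["xy"],xs.min(),xs.max(),ys.min(),ys.max(),cv2.minAreaRect(q))
print(proj(p,np.array([.66,-.01,.06])),proj(p,np.array([.66,-.01,.0])))
for d in eyes.landmark_of(p,"scoop_handle")[:2]: print("held",d["p"],d["xy"])
E
```

```text
t22.70 pos [ 0.5728 -0.0263  0.0994] F [-0.56 -0.24 -1.37] w 0.0206 -> [ 0.4032 -0.1302 -0.0032] [0.0005 0.0001 0.0024]
rest_seat 0.69 [239.3, 83.1] [ 0.65733795 -0.0121669   0.06      ]
rest 0.63 [248.6, 86.0] [ 0.65791697 -0.01310776  0.        ]
7347 [52.9, 36.3] 0 102 0 77 ((0.709184467792511, 0.12194952368736267), (0.0737503319978714, 0.05151417478919029), 77.16292572021484)
13816 [242.4, 69.1] 190 302 0 159 ((0.6589869260787964, -0.013641230762004852), (0.08025599271059036, 0.11148927360773087), 83.06971740722656)
[235.15950509  79.00520209] [244.20710817  83.67529458]
held 0.8 [283.0, 273.8]
held 0.6 [67.3, 352.1]
```

View pics/w7.png

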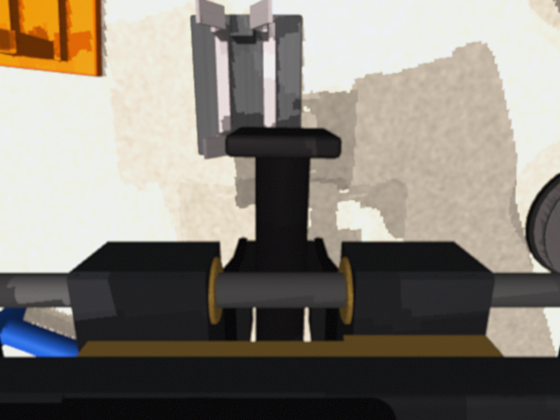

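```bash
python3 - <<'E'
from h import *
p=eyes.camera("wrist"); g=p["image"].max(2).astype(int); s=r.read_state(); e=s["ee_pos"]
C=Ro.from_quat(s["eef_rot"]); tx=C.apply([1,0,0]); print("yaw",np.degrees(np.arctan2(tx[1],tx[0])))
for row in(175,195,215):
    xs=np.where(g[row,230:340]<60)[0]+230; print("handle",row,xs.min(),xs.max(),xs.mean())
for d in(.02,.03,.04,.05): print("pred",proj(p,e+tx*d+[0,0,.0545]).round(1))
for row in(4,8,12,30,60,90,120): print(row,g[row,184:312:2].tolist())
for X in([.695,-.015,.087],[.695,-.019,.087],[.658,-.012,.012]): print(X,proj(p,np.array(X)).round(1))
E
```

```text
yaw -6.804394088438243
handle 175 256 308 282.0
handle 195 256 307 281.5
handle 215 256 306 281.0
pred [277.5 229.3]
pred [277.5 206. ]
pred [277.4 182. ]
pred [277.4 157.1]
4 [238, 238, 238, 238, 238, 234, 214, 188, 132, 133, 133, 132, 132, 133, 141, 166, 197, 224, 235, 238, 239, 239, 238, 238, 239, 240, 240, 240, 240, 242, 241, 240, 240, 240, 235, 221, 198, 179, 176, 176, 178, 178, 201, 213, 229, 241, 240, 240, 240, 240, 240, 240, 240, 240, 240, 240, 240, 241, 240, 240, 241, 241, 240, 240]
8 [238, 238, 238, 238, 238, 236, 216, 192, 137, 134, 133, 132, 132, 132, 133, 133, 133, 133, 131, 130, 189, 239, 238, 238, 238, 239, 240, 240, 240, 240, 239, 240, 236, 190, 176, 178, 177, 178, 176, 178, 178, 178, 197, 213, 231, 245, 243, 240, 240, 241, 241, 240, 240, 240, 240, 241, 241, 240, 240, 240, 240, 240, 241, 241]
12 [238, 238, 238, 238, 238, 238, 216, 194, 140, 131, 131, 130, 131, 131, 132, 132, 132, 134, 132, 131, 186, 241, 239, 239, 239, 239, 240, 241, 241, 240, 239, 239, 237, 192, 176, 177, 177, 176, 176, 175, 175, 176, 195, 210, 230, 245, 245, 244, 243, 242, 241, 241, 241, 241, 241, 2
[... 670 characters left out ...]
238, 239, 167, 97, 100, 101, 101, 102, 99, 100, 104, 106, 103, 116, 225, 233, 232, 232, 233, 211, 76, 70, 96, 101, 101, 101, 102, 101, 97, 101, 101, 100, 101, 104, 100, 101, 106, 202, 231, 230, 230, 230, 215, 88, 64, 97, 102, 104, 111, 115, 115, 115, 113, 113, 110, 102, 188, 223, 242, 240, 228]
120 [238, 238, 235, 236, 238, 239, 164, 99, 102, 101, 103, 102, 101, 103, 107, 106, 103, 154, 210, 142, 142, 143, 143, 99, 60, 63, 62, 63, 63, 64, 64, 62, 62, 63, 62, 62, 65, 64, 63, 70, 180, 231, 229, 229, 229, 214, 92, 85, 88, 87, 86, 72, 69, 62, 62, 62, 63, 65, 97, 184, 191, 193, 199, 199]
[0.695, -0.015, 0.087] [228.6   5.4]
[0.695, -0.019, 0.087] [236.3   4.4]
[0.658, -0.012, 0.012] [245.8  86.3]
```

```bash
python3 - <<'E'
from h import *
p=eyes.camera("wrist"); g=p["image"].max(2).astype(int); s=r.read_state(); e=s["ee_pos"]; tx=Ro.from_quat(s["eef_rot"]).apply([1,0,0])
print("col281",list(zip(range(120,166,1),g[120:166,232:250].mean(1).astype(int)))[::1])
for m in(-.004,0,.004): print(m,[proj(p,e+tx*(m+d)+[0,0,z]).round(1)[1] for d,z in((.052,.0745),(.060,.0745),(.060,.0305))])
plan(.656,-.011,.1,-6.8)
E
```

```text
col281 [(120, np.int64(62)), (121, np.int64(62)), (122, np.int64(62)), (123, np.int64(62)), (124, np.int64(62)), (125, np.int64(61)), (126, np.int64(54)), (127, np.int64(42)), (128, np.int64(31)), (129, np.int64(27)), (130, np.int64(23)), (131, np.int64(19)), (132, np.int64(16)), (133, np.int64(14)), (134, np.int64(17)), (135, np.int64(22)), (136, np.int64(28)), (137, np.int64(33)), (138, np.int64(37)), (139, np.int64(42)), (140, np.int64(45)), (141, np.int64(46)), (142, np.int64(46)), (143, np.int64(44)), (144, np.int64(44)), (145, np.int64(42)), (146, np.int64(42)), (147, np.int64(41)), (148, np.int64(40)), (149, np.int64(39)), (150, np.int64(38)), (151, np.int64(38)), (152, np.int64(36)), (153, np.int64(33)), (154, np.int64(28)), (155, np.int64(29)), (156, np.int64(65)), (157, np.int64(120)), (158, np.int64(159)), (159, np.int64(172)), (160, np.int64(173)), (161, np.int64(173)), (162, np.int64(175)), (163, np.int64(176)), (164, np.int64(175)), (165, np.int64(175))]
-0.004 [np.float64(171.2), np.float64(147.8), np.float64(136.3)]
0 [np.float64(159.6), np.float64(135.8), np.float64(127.3)]
0.004 [np.float64(147.8), np.float64(123.6), np.float64(118.2)]
t23.05 pos [ 0.5735 -0.0262  0.0996] F [ 0.72 -1.01 -0.77] w 0.0206 -> [ 0.4007 -0.1244 -0.0021] [ 0.0002 -0.0002 -0.    ]
```

Call:
play_rows(
  motion=[
    [0.15, -0.04, 0, 0, 0, 0, 0],
    [0.3, -0.08, 0, 0, 0, 0, 0],
    [0.408, -0.124, 0, 0, 0, 0, 0],
    [0.408, -0.124, 0.1, 0, 0, 0, 0],
    [0.408, -0.124, 0.1, 0, 0, 0, 0],
  ],
  squeeze=58,
)

```text
time: 23.68
ee_pos: [0.6554, -0.0114, 0.0769]
eef_rot: [0.998, -0.059, -0.002, 0.0]
ft_force: [0.0, -0.1, -1.9]
width: 0.0208
```

```bash
python3 - <<'E'
from h import *
plan(.6575,-.011,.04,-6.8)
p=eyes.camera("top"); q=eyes.camera("scene")
for n,c in(("top",p),("scene",q)):
    e=r.read_state()["ee_pos"]; print(n,"axis",proj(c,e+[0,0,.0545]).round(1),"seat",proj(c,np.array([.658,-.011,.06])).round(1))
    for k in("scoop_handle","rest_seat"): print(k,[(round(d["p"],2),np.round(d["xy"],1).tolist()) for d in eyes.landmark_of(c,k)[:3]])
plan(.6575,-.011,.04,-6.8)
E
```

```text
t23.68 pos [ 0.6554 -0.0114  0.0769] F [ 0.   -0.05 -1.89] w 0.0208 -> [ 0.0111 -0.0032  0.1842] [0.0005 0.0028 0.0003]
top axis [300.3 172.3] seat [298.5 177.6]
scoop_handle [(0.68, [298.9, 170.5]), (0.65, [238.2, 243.2]), (0.23, [382.4, 229.5])]
rest_seat [(0.59, [255.6, 150.4]), (0.54, [302.0, 177.4])]
scene axis [313.6 265.8] seat [312.3 280.8]
scoop_handle [(0.8, [315.6, 265.9]), (0.8, [156.0, 275.9]), (0.78, [286.9, 211.5])]
rest_seat [(0.97, [313.7, 282.1]), (0.58, [361.8, 258.5])]
t23.98 pos [ 0.6576 -0.0113  0.0802] F [-0.07  0.06 -1.17] w 0.0208 -> [-0.0008 -0.0014  0.2008] [ 0.0001 -0.0007 -0.    ]
```

Call:
play_rows(
  motion=[
    [0, 0, 0.06, 0, 0, 0, 0],
    [0, 0, 0.12, 0, 0, 0, 0],
    [0, 0, 0.17, 0, 0, 0, 0],
    [0, 0, 0.2, 0, 0, 0, 0],
    [0, 0, 0.2, 0, 0, 0, 0],
  ],
)

```text
time: 24.6
ee_pos: [0.6572, -0.011, 0.0388]
eef_rot: [0.998, -0.059, -0.0, 0.0]
ft_force: [-1.1, 0.3, -1.3]
width: 0.0206
```

Call:
play_rows(
  motion=[
    [0, 0, 0.02, 0, 0, 0, 0],
    [0, 0, 0.04, 0, 0, 0, 0],
    [0, 0, 0.04, 0, 0, 0, 0],
  ],
)

```text
time: 24.98
ee_pos: [0.6573, -0.011, 0.0311]
eef_rot: [0.998, -0.059, -0.0, 0.0]
ft_force: [0.1, 0.9, -1.4]
width: 0.0208
```

Call:
play_rows(
  motion=[
    [0, 0, 0.015, 0, 0, 0, 0],
    [0, 0, 0.03, 0, 0, 0, 0],
    [0, 0, 0.03, 0, 0, 0, 0],
  ],
)

```text
time: 25.35
ee_pos: [0.6576, -0.0115, 0.0255]
eef_rot: [0.998, -0.059, 0.0, 0.0]
ft_force: [-1.0, -2.7, 1.0]
width: 0.0207
```

Call:
play_rows(
  motion=[
    [0, 0, 0.015, 0, 0, 0, 0],
    [0, 0, 0.025, 0, 0, 0, 0],
    [0, 0, 0.025, 0, 0, 0, 0],
  ],
)

```text
time: 25.72
ee_pos: [0.6586, -0.0106, 0.0219]
eef_rot: [0.998, -0.059, 0.001, -0.0]
ft_force: [-1.4, -0.9, 8.4]
width: 0.0208
```

Contact with the jaws and little side force. I keep pushing down.

Call:
play_rows(
  motion=[
    [0, 0, 0.015, 0, 0, 0, 0],
    [0, 0, 0.03, 0, 0, 0, 0],
    [0, 0, 0.03, 0, 0, 0, 0],
  ],
)

```text
time: 26.1
ee_pos: [0.6587, -0.011, 0.0153]
eef_rot: [0.998, -0.059, 0.001, -0.0]
ft_force: [3.2, -1.6, 3.6]
width: 0.021
```

Call:
play_rows(
  motion=[
    [0, 0, 0.015, 0, 0, 0, 0],
    [0, 0, 0.03, 0, 0, 0, 0],
    [0, 0, 0.03, 0, 0, 0, 0],
  ],
)

```text
time: 26.48
ee_pos: [0.6565, -0.0111, 0.007]
eef_rot: [0.998, -0.059, -0.001, 0.0]
ft_force: [1.5, -0.8, -6.0]
width: 0.0205
```

Call:
play_rows(
  motion=[
    [0, 0, 0.01, 0, 0, 0, 0],
    [0, 0, 0.015, 0, 0, 0, 0],
    [0, 0, 0.015, 0, 0, 0, 0],
  ],
)

```text
time: 26.85
ee_pos: [0.6569, -0.0114, 0.0056]
eef_rot: [0.998, -0.059, -0.001, 0.0]
ft_force: [-4.1, -2.7, 2.3]
width: 0.0205
```

Call:
play_rows(
  motion=[
    [0, 0, 0.01, 0, 0, 0, 0],
    [0, 0, 0.01, 0, 0, 0, 0],
  ],
)

```text
time: 27.1
ee_pos: [0.657, -0.0114, 0.0053]
eef_rot: [0.998, -0.059, -0.0, 0.001]
ft_force: [-12.1, -3.2, 17.9]
width: 0.0205
```

Firm on the posts (18 N) at the predicted height. Release and lift.

Call:
play_rows(
  motion=[
    [0, 0, -0.01, 0, 0, 0, 60],
    [0, 0, -0.01, 0, 0, 0, 60],
    [0, 0, -0.01, 0, 0, 0, 60],
    [0, 0, -0.01, 0, 0, 0, 60],
    [0, 0, -0.03, 0, 0, 0, 60],
  ],
)

```text
time: 27.72
ee_pos: [0.6572, -0.0109, 0.0092]
eef_rot: [0.998, -0.059, -0.0, 0.0]
ft_force: [0.6, -0.0, -0.3]
width: 0.0514
```

Call:
play_rows(
  motion=[
    [0, 0, -0.15, 0, 0, 0, 60],
    [0, 0, -0.35, 0, 0, 0, 60],
    [0, 0, -0.6, 0, 0, 0, 30],
    [0, 0, -0.8, 0, 0, 0, 0],
    [0, 0, -0.8, 0, 0, 0, 0],
  ],
  squeeze=30,
)

```text
time: 28.35
ee_pos: [0.6595, -0.0106, 0.1738]
eef_rot: [0.998, -0.059, 0.003, -0.0]
ft_force: [0.3, -0.2, -0.9]
width: 0.0301
```

```bash
python3 - <<'E'
from h import *
for n in("top","scene"):
    p=eyes.camera(n); print(n,"seat",proj(p,np.array([.658,-.011,.06])).round(1),"15mm up",proj(p,np.array([.658,-.011,.075])).round(1),[(round(d["p"],2),np.round(d["xy"],1).tolist()) for d in eyes.landmark_of(p,"scoop_handle")[:3]])
plan(.516,.320,.16,-6.8)
E
```

```text
top seat [298.5 177.6] 15mm up [298.8 176.5] [(0.88, [300.6, 177.7]), (0.56, [238.3, 245.5])]
scene seat [312.3 280.8] 15mm up [312.6 277.9] [(0.77, [156.9, 276.9]), (0.75, [312.9, 281.8]), (0.68, [287.5, 211.9])]
t28.55 pos [ 0.6568 -0.0111  0.1681] F [-0.11 -0.82  0.28] w 0.0143 -> [-0.8944 -1.5609  0.0418] [0.0002 0.0012 0.0002]
```

Call:
play_rows(
  motion=[
    [-0.1, -0.22, 0, 0, 0, 0, 0],
    [-0.22, -0.46, 0, 0, 0, 0, 0],
    [-0.35, -0.7, 0, 0, 0, 0, 0],
    [-0.5, -0.93, 0, 0, 0, 0, 0],
    [-0.55, -0.98, 0, 0, 0, 0, 0],
  ],
)

```text
time: 29.18
ee_pos: [0.5686, 0.201, 0.1686]
eef_rot: [0.998, -0.056, -0.001, -0.0]
ft_force: [1.0, 0.4, 1.0]
width: 0.0005
```

Call:
play_rows(
  motion=[
    [-0.15, -0.25, 0, 0, 0, 0, 0],
    [-0.3, -0.45, 0, 0, 0, 0, 0],
    [-0.34, -0.56, 0, 0, 0, 0, 0],
    [-0.34, -0.56, 0.0, 0, 0, 0, 0],
    [-0.34, -0.56, 0.0, 0, 0, 0, 0],
  ],
)

```text
time: 29.8
ee_pos: [0.5178, 0.3141, 0.1686]
eef_rot: [0.998, -0.06, -0.0, 0.001]
ft_force: [-0.6, -0.3, 0.3]
width: 0.0002
```

```bash
python3 - <<'E'
from h import *
p=eyes.camera("wrist"); save(p,"w8.png"); plan(.516,.320,.16,-6.8)
g=p["image"].max(2); print("pred",proj(p,np.array([.516,.32,.142])), "edge",proj(p,np.array([.539,.32,.142])))
u,v=proj(p,np.array([.516,.32,.142])).astype(int)
for row in range(v-40,min(v+25,238),8):
    xs=np.where(g[row,u-70:u+70]<32)[0]+u-70; print(row,(xs.min(),xs.max(),xs.mean()) if len(xs) else None)
print(r.read_state()["joint_positions"].round(2))
E
```

```text
t29.85 pos [0.518  0.3139 0.1688] F [ 0.08 -0.76 -0.65] w 0.0008 -> [-0.0137 -0.0292  0.044 ] [ 0.0008  0.0002 -0.0014]
pred [269.66420166 221.10503827] edge [264.98194466 186.2463879 ]
181 None
189 (np.int64(254), np.int64(284), np.float64(269.0))
197 (np.int64(244), np.int64(293), np.float64(268.5))
205 (np.int64(238), np.int64(298), np.float64(268.0))
213 (np.int64(236), np.int64(301), np.float64(268.5))
221 (np.int64(235), np.int64(302), np.float64(268.5))
229 (np.int64(236), np.int64(301), np.float64(272.6744186046512))
237 (np.int64(240), np.int64(298), np.float64(269.0))
[-0.09  0.37 -0.67  1.51  0.24  1.34 -2.48]
```

Call:
play_rows(
  motion=[
    [-0.014, -0.034, 0.1, 0, 0, 0, 0],
    [-0.014, -0.034, 0.2, 0, 0, 0, 0],
    [-0.014, -0.034, 0.3, 0, 0, 0, 0],
    [-0.014, -0.034, 0.31, 0, 0, 0, 0],
    [-0.014, -0.034, 0.31, 0, 0, 0, 0],
  ],
)

```text
time: 30.48
ee_pos: [0.5152, 0.323, 0.1075]
eef_rot: [0.998, -0.059, -0.0, -0.0]
ft_force: [-0.2, -1.0, 0.3]
width: 0.0002
```

Call:
play_rows(
  motion=[
    [0, 0, 0.008, 0, 0, 0, 0],
    [0, 0, 0.008, 0, 0, 0, 0],
  ],
)

```text
time: 30.72
ee_pos: [0.5154, 0.3231, 0.1063]
eef_rot: [0.998, -0.059, 0.0, -0.0]
ft_force: [-0.0, -0.5, 0.2]
width: 0.0005
```

Call:
play_rows(
  motion=[
    [0, 0, 0.008, 0, 0, 0, 0],
    [0, 0, 0.008, 0, 0, 0, 0],
  ],
)

```text
time: 30.98
ee_pos: [0.5151, 0.3229, 0.1042]
eef_rot: [0.998, -0.059, 0.0, 0.0]
ft_force: [-0.1, -0.1, -1.2]
width: 0.0003
```

Call:
play_rows(
  motion=[
    [0, 0, 0.008, 0, 0, 0, 0],
    [0, 0, 0.008, 0, 0, 0, 0],
  ],
)

```text
time: 31.22
ee_pos: [0.5152, 0.323, 0.1026]
eef_rot: [0.998, -0.059, 0.0, -0.0]
ft_force: [0.0, -0.4, 2.0]
width: 0.0002
```

Call:
play_rows(
  motion=[
    [0, 0, 0.008, 0, 0, 0, 0],
    [0, 0, 0.008, 0, 0, 0, 0],
  ],
)

```text
time: 31.48
ee_pos: [0.5152, 0.3231, 0.1013]
eef_rot: [0.998, -0.059, 0.0, -0.0]
ft_force: [0.4, -1.0, 4.5]
width: 0.0006
```

4–5 N after about 2 mm: the left lid is OPEN, as deduced. Now the full slow push.

Call:
play_rows(
  motion=[
    [0, 0, 0.02, 0, 0, 0, 0],
    [0, 0, 0.04, 0, 0, 0, 0],
    [0, 0, 0.06, 0, 0, 0, 0],
    [0, 0, 0.08, 0, 0, 0, 0],
    [0, 0, 0.1, 0, 0, 0, 0],
  ],
)

```text
time: 32.1
ee_pos: [0.5154, 0.3232, 0.0821]
eef_rot: [0.998, -0.059, 0.001, -0.0]
ft_force: [-4.2, -3.6, 12.7]
width: 0.0006
```

Call:
play_rows(
  motion=[
    [0, 0, 0.005, 0, 0, 0, 0],
    [0, 0, 0.01, 0, 0, 0, 0],
    [0, 0, 0.01, 0, 0, 0, 0],
  ],
)

```text
time: 32.48
ee_pos: [0.5154, 0.3232, 0.0802]
eef_rot: [0.998, -0.059, 0.001, -0.0]
ft_force: [-3.0, -2.3, 11.7]
width: 0.0005
```

Call:
play_rows(
  motion=[
    [0, 0, 0.006, 0, 0, 0, 0],
    [0, 0, 0.006, 0, 0, 0, 0],
  ],
)

```text
time: 32.72
ee_pos: [0.5154, 0.3232, 0.0791]
eef_rot: [0.998, -0.059, 0.001, -0.0]
ft_force: [-3.8, -2.1, 12.1]
width: 0.0006
```

Call:
play_rows(
  motion=[
    [0, 0, 0.005, 0, 0, 0, 0],
    [0, 0, 0.005, 0, 0, 0, 0],
  ],
)

```text
time: 32.98
ee_pos: [0.5156, 0.3233, 0.0789]
eef_rot: [0.998, -0.059, 0.001, -0.0]
ft_force: [-4.9, -3.4, 18.9]
width: 0.0004
```

Firm stop reached (19 N at 0.0789). I let it rise fully and feel it again.

Call:
play_rows(
  motion=[
    [0, 0, -0.03, 0, 0, 0, 0],
    [0, 0, -0.06, 0, 0, 0, 0],
    [0, 0, -0.09, 0, 0, 0, 0],
    [0, 0, -0.12, 0, 0, 0, 0],
    [0, 0, -0.14, 0, 0, 0, 0],
  ],
)

```text
time: 33.6
ee_pos: [0.515, 0.3229, 0.1049]
eef_rot: [0.998, -0.059, -0.0, 0.0]
ft_force: [-0.2, 0.9, 0.4]
width: 0.0005
```

Call:
play_rows(
  motion=[
    [0, 0, 0.0, 0, 0, 0, 0],
    [0, 0, 0.02, 0, 0, 0, 0],
    [0, 0, 0.03, 0, 0, 0, 0],
    [0, 0, 0.03, 0, 0, 0, 0],
  ],
)

```text
time: 34.1
ee_pos: [0.515, 0.3229, 0.0985]
eef_rot: [0.998, -0.059, -0.0, 0.0]
ft_force: [0.3, -0.8, 2.7]
width: 0.0007
```

Call:
play_rows(
  motion=[
    [0, 0, 0.008, 0, 0, 0, 0],
    [0, 0, 0.008, 0, 0, 0, 0],
  ],
)

```text
time: 34.35
ee_pos: [0.515, 0.3229, 0.0971]
eef_rot: [0.998, -0.059, -0.0, 0.0]
ft_force: [0.1, -0.5, 1.9]
width: 0.0003
```

Call:
play_rows(
  motion=[
    [0, 0, 0.008, 0, 0, 0, 0],
    [0, 0, 0.012, 0, 0, 0, 0],
    [0, 0, 0.012, 0, 0, 0, 0],
  ],
)

```text
time: 34.72
ee_pos: [0.5151, 0.323, 0.0948]
eef_rot: [0.998, -0.059, -0.0, 0.0]
ft_force: [-0.6, -1.0, 0.6]
width: 0.0005
```

Call:
play_rows(
  motion=[
    [0, 0, 0.008, 0, 0, 0, 0],
    [0, 0, 0.015, 0, 0, 0, 0],
    [0, 0, 0.015, 0, 0, 0, 0],
  ],
)

```text
time: 35.1
ee_pos: [0.5151, 0.323, 0.0917]
eef_rot: [0.998, -0.059, 0.0, 0.0]
ft_force: [-0.3, -0.4, 0.6]
width: 0.0007
```

It sinks 11 mm with under 2.7 N, so it is now LOCKED. I lift clear, do a last check and hand in.

Call:
play_rows(
  motion=[
    [0, 0, -0.1, 0, 0, 0, 0],
    [0, 0, -0.25, 0, 0, 0, 0],
    [0, 0, -0.4, 0, 0, 0, 20],
    [0, 0, -0.4, 0, 0, 0, 30],
    [0, 0, -0.4, 0, 0, 0, 30],
  ],
)

```text
time: 35.72
ee_pos: [0.5151, 0.3229, 0.1721]
eef_rot: [0.998, -0.059, 0.0, 0.0]
ft_force: [-0.5, -0.2, 1.0]
width: 0.022
```

```bash
python3 - <<'E'
from h import *
H=dict(scoop_handle=.06,sauce_bottle=0,salad_bowl=0,tub=0)
for n in("top","scene"):
    p=eyes.camera(n)
    for k,z in H.items(): print(n,k,[(round(d["p"],2),ray(p,d["xy"],z).round(3).tolist()) for d in eyes.landmark_of(p,k)[:3]])
plan(.5,.3,.2,0); print(job.close_job())
E
```

```text
top scoop_handle [(0.86, [0.662, -0.01, 0.06]), (0.71, [0.302, -0.204, 0.06]), (0.63, [0.46, 0.167, 0.06])]
top sauce_bottle [(0.69, [0.733, 0.291, 0.0])]
top salad_bowl [(0.65, [0.736, -0.275, 0.0])]
top tub [(0.56, [0.373, 0.44, 0.0])]
scene scoop_handle [(0.85, [0.482, 0.151, 0.06]), (0.8, [0.665, -0.005, 0.06]), (0.66, [0.326, -0.228, 0.06])]
scene sauce_bottle [(0.57, [0.722, 0.295, 0.0])]
scene salad_bowl [(0.95, [0.723, -0.288, 0.0])]
scene tub [(0.61, [0.361, 0.438, 0.0])]
t36.23 pos [0.515  0.3229 0.1717] F [-0.49 -0.05  0.41] w 0.0264 -> [-0.0612  0.1228 -0.1417] [ 0.0001  0.0002 -0.0753]
the job is handed in; nothing more can be done
None
```

The station is closed up and the job is handed in at about 36 s of the 64 s allowed; no verdict is reported.

- **Scoop:** It is pressed home in the dark rest. I felt it snap past the waist, then land firmly on the posts with 18 N at the expected height. After release, the top and scene cameras put the handle's middle at about (0.662, -0.010) and (0.665, -0.005). The seat is at about (0.658, -0.011), so the top view fits the tolerances. The scene view reads 6 mm off in y, just outside the 4 mm limit across. I put that down to its network error, given the force and height felt.
- **Right canister:** Its cap sank about 13 mm under the light spring, then met the plunger at about 8 N. It was already locked, so I did not click it.
- **Left canister:** It felt open, with 4.5 N after about 2 mm. I pushed it once to the firm stop (19 N), and on a second touch it sank 11 mm with under 2.7 N, so it is now locked.
- **Bystanders:** In the last pictures the bottle, bowl and tub are within about 15 mm of where they started, which is about the networks' scatter. The gripper was clear of everything at the end.

**Disagreement:** The fingertips are really about 40 mm shorter than the reported tool position says, so my first touches on the right cap made no contact. I corrected for this using the camera and the felt contact height.

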